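# Weigh a sample tube in the beaker on the balance, then rack it

## Robot

A 6-joint arm with a two-finger parallel gripper is mounted at the origin on the work surface. World frame = base frame: x ahead of the robot, y to its left, z up, the work surface at z = 0. Lengths are in m, angles in rad, forces in N, time in s.
With the tool pointing down it reaches from about 0.35 to 1 m from the base axis. Payload 7.1 kg.
Tool frame: the origin (TCP) lies at the very end of the fingers, on their centre line; the grasp point (between the pads) lies 19 mm behind it; y points along the fingers, z is the direction in which the jaws open and shut, and the axes are right-handed (so a half turn about y gives the same grasp; the last joint's range is limited). The gripper opens to 85 mm and grips with 20 to 120 N. Pads are 22 mm wide; open, the fingers measure 114 mm over their backs; the gripper's body (76 mm by 85 mm) begins 54 mm behind the grasp point. The pads swing forward as they close: fully open they stand 13 mm farther back than shut.
Start: joints at [1.215, 0.423, 1.63, -0, 1.089, -0.019], TCP at [0.207, 0.59, 0.231] pointing down, gripper open.
Joint ranges: [-3, 3], [-0.9, 2.11], [0.09, 2.58], [-1.31, 4.45], [0.11, 2.69], [-2.54, 2.54]. Speed limits (rad/s): [2.39, 2.39, 3.01, 3.14, 3.14, 3.14].

## Interface

Orientations are given as a unit quaternion [w, x, y, z].
In Python, from station import state, snapshot, job_done gives the robot as it stands.
- The arm moves only by the tool move_arm, never from a script. Its argument "plan" is a list of rows, each a list of 3 entries, a list of its own where there are three numbers: the closure, from 0 (fully open) to 1 (shut), then the shift along the tool's x, y, z in mm, then the turn about the tool's y in degrees. A call has 1 to 12 rows; each row shifts and turns the commanded pose from where the row before left it, along the tool's axes as they then stand; what a row does not reach is not made up. A row lasts 1/10 s, in which the tool goes at most 50 mm and 8.59 degrees, less where a joint would pass 70% of its speed; a pose out of reach is approached as far as the arm can. A call is refused whole if a number of a shift passes 50 or a number of a turn 8.59, either way. A call with a gripper value outside its range is refused whole. The fingers move at their own pace and stop on an object; "squeeze" is the grip in N (left out, the last holds). Time passes only in rows, so rows that do not move let the fingers close. It gives the time, the measured TCP pose, the force and the opening at its end, in the units of the state.
- state(): the state, without advancing time (a new reading comes with each control period).
- snapshot(name): name is "side" or "top"; returns a dict with "color" (400x640x3 uint8, blue, green, red), "vertical_fov" (degrees; the focal length in pixels is half the picture's height over the tangent of half this angle, whatever the lens; pixels are square), "cx", "cy" (the principal point, pixels), "distortion" ([k1, k2, p1, p2, k3] as OpenCV has them; the pictures are not rectified), "pose" (4x4, takes a point from camera to world coordinates). Camera axes: x right, y down, z forward; pixel columns grow to the right and rows downward; lengths in m; the calibration is good to about 2 mm. A picture is of the moment at which its call begins. There is no depth.
- job_done(): hands the job in, once; it reports no verdict.
The state is a dict: "t": time; "joints": joint angles; "qvel": joint speeds; "joint_efforts": joint torques, N m; "tool_pos": TCP position; "orientation": TCP orientation; "wrist_force": force on the tool from outside, world axes, zero at the start; "wrist_torque": the same for the moment, N m; "finger_gap": finger opening in m.
Only numpy, scipy, OpenCV 4.12 (cv2) and the standard library are available. Lean on these libraries where they do the work, as an engineer would, in place of code of your own. Each camera call takes 0.05 s, during which the arm holds its last target. There are 200 camera calls.

## Task

Weigh the capped sample tube that lies on the bench: stand it foot down in the steel beaker on the balance pan, take your hand off it and the balance, and leave it there for about two seconds so that the reading settles. Then take it out again and stand it upright, fully down, in any free place of the tube rack. Always lower the tube rather than drop it, leave the beaker standing on the pan, and do not disturb the other tubes, the marker or the jar.

Things in the scene. Friction and masses are not known exactly. Their poses are not given: they have to be found in the camera images.
- tube: closed white tube lying on the bench (the only one that lies), 26 mm diameter, round foot, blue eight-sided screw cap 28 mm across flats; 158 mm long, cap the last 24 mm; 60 to 130 g. Origin on the axis 70 mm from the foot tip, about its balance point; z along the axis to the cap. It lies on a cap flat, so hardly rolls, axis 13 mm above the bench, cap more or less towards the robot
- tube_foot (a point): tip of the tube's round foot, on its axis
- tube_top (a point): centre of the top of the tube's cap, 158 mm from the foot tip
- beaker: round straight steel beaker, open at the top, loose on the balance pan: 54 mm outside diameter, 2 mm wall (50 mm inside), 85 mm high, floor 3 mm thick, about 160 g. Origin at the centre of its underside, z up. A tube let go in it leans against the rim by up to about 18 degrees
- beaker_rim (a point): centre of the beaker's mouth, 85 mm above its underside
- balance: heavy white bench balance, fixed, keypad roughly towards the robot; housing 195 mm wide (y), 52 mm high, under a square 130 mm metal pan whose top is 66 mm above the bench. Origin on the bench under the centre of the pan; the lower keypad end reaches 188 mm along -x, the rear 88 mm along +x
- pan (a point): centre of the top of the pan, 66 mm above the bench
- rack: bright metal fixed tube rack, 96 (x) by 146 (y) by 80 mm high. Two rows of three places, 42 mm apart. Upper plate (74 to 80 mm above the bench) has 30 mm square holes; lower plate (6 to 12 mm) has 16 mm square holes that catch the round foot, tip 9 mm above the bench. Origin on the bench under its centre. Turned any way. The two places at its y = 42 mm hold tubes, the other four are free
- racked_a: an upright-standing, capped sample tube like the loose one, already in the rack; origin on its axis 70 mm above the tip of its foot, z towards the cap
- racked_b: an upright-standing, capped sample tube like the loose one, already in the rack; origin on its axis 70 mm above the tip of its foot, z towards the cap
- marker: black marker pen lying on the bench, 132 mm long, 14 mm thick; origin under its middle, x along it
- jar: small amber jar with a white lid, 56 mm in diameter, 75 mm high, standing on the bench; origin at the centre of its underside
- seat0 (a point): the seat of a rack place, where the tip of a tube's foot comes to rest, 9 mm above the bench; in the rack's frame at x = -21, y = -42 mm; free
- seat1 (a point): the seat of a rack place, where the tip of a tube's foot comes to rest, 9 mm above the bench; in the rack's frame at x = 21, y = -42 mm; free
- seat2 (a point): the seat of a rack place, where the tip of a tube's foot comes to rest, 9 mm above the bench; in the rack's frame at x = -21, y = 0 mm; free
- seat3 (a point): the seat of a rack place, where the tip of a tube's foot comes to rest, 9 mm above the bench; in the rack's frame at x = 21, y = 0 mm; free
- seat4 (a point): the seat of a rack place, where the tip of a tube's foot comes to rest, 9 mm above the bench; in the rack's frame at x = -21, y = 42 mm; holds a tube
- seat5 (a point): the seat of a rack place, where the tip of a tube's foot comes to rest, 9 mm above the bench; in the rack's frame at x = 21, y = 42 mm; holds a tube
Not all that is in view belongs to the job. Of the things shaped like the rack, the metal one is meant.

How it is judged:
On the way:
1. the tube stands foot down in the beaker on the pan, leaning no more than 29 degrees, at rest with nothing of the robot touching it, the beaker or the balance, for 1.5 s (horizontal distance between tube_foot and beaker below 0.026 m and z of tube_foot in the frame of beaker below 0.012 m and z of tube_top in the frame of beaker above 0.135 m and angle between tube's own z axis and vertical below 0.5 rad and linear speed of tube below 0.02 m/s and angular speed of tube below 0.2 rad/s and contact force between each of the arm, the fingers and tube below 0.05 N and contact force between each of the arm, the fingers and beaker below 0.05 N and contact force between each of the arm, the fingers and balance below 0.05 N and angle between beaker's own z axis and vertical below 0.1 rad and horizontal distance between beaker and pan below 0.055 m and z of beaker in the frame of pan between -0.008 and 0.008 m), for 1.5 s.
At the end, for the whole second after the job is handed in: the tube stands in a free place of the rack, the tip of its foot within 8 mm of that place's seat, upright within 7 degrees, at rest and let go; the beaker stands upright on the pan, within 55 mm of its centre; the other tubes are within 15 mm, the marker and the jar within 20 mm of where they were ((distance between tube_foot and seat0 below 0.008 m or distance between tube_foot and seat1 below 0.008 m or distance between tube_foot and seat2 below 0.008 m or distance between tube_foot and seat3 below 0.008 m or distance between tube_foot and seat4 below 0.008 m or distance between tube_foot and seat5 below 0.008 m) and angle between tube's own z axis and vertical below 0.12 rad and linear speed of tube below 0.02 m/s and angular speed of tube below 0.2 rad/s and contact force between each of the arm, the fingers and tube below 0.05 N and angle between beaker's own z axis and vertical below 0.1 rad and horizontal distance between beaker and pan below 0.055 m and z of beaker in the frame of pan between -0.008 and 0.008 m); the robot touches nothing.
It fails at once if the tube is dropped (moves faster than 0.7 m/s, a fall of 25 mm, while the fingers do not hold it) (contact force between the fingers and tube below 0.01 N and linear speed of tube above 0.7 m/s).
It fails at once if the beaker is tipped by more than 20 degrees or leaves the pan (angle between beaker's own z axis and vertical above 0.35 rad or horizontal distance between beaker and pan above 0.08 m or z of beaker in the frame of pan above 0.03 m).
It fails at once if another tube is shifted by more than 15 mm or pulled out of its place (distance of any of racked_a, racked_b from where it was at the start of the episode above 0.015 m).
It fails at once if the marker or the jar is pushed more than 20 mm (distance of any of marker, jar from where it was at the start of the episode above 0.02 m).
It also fails if it takes over 69 s, if anything falls off the work surface, if the arm or the gripper's body presses on something with over 40 N, if the wrist force passes 120 N, or if a joint passes its speed limit or range.

## Working session

There is one attempt and no reset: what is moved stays moved. The work goes in short steps, Python scripts to look and compute and a tool call to move; the robot and the scene stay as the last step left them, time stands still between calls to the robot, and variables do not carry over. Pictures are saved under pics/ and viewed, about 8 in all and at most 12, crops included, and the job is handed in when it is done.

Besides the shell and the picture viewer there is one more tool, called as a command line: name --argument value ..., lists and objects as JSON in quotes. move_arm: Moves the arm, as the interface text tells. Its arguments: {"type":"object","properties":{"plan":{"type":"array"},"squeeze":{"type":"number"}},"required":["plan"]}

```bash
mkdir -p pics; cat > h.py <<'E'
import numpy as np, cv2
from station import state, snapshot, job_done
def cam(s):
    h,w=s["color"].shape[:2]; f=h/2/np.tan(np.radians(s["vertical_fov"])/2)
    return np.array([[f,0,s["cx"]],[0,f,s["cy"]],[0,0,1.]]), np.array(s["distortion"],float), np.array(s["pose"])
def ray(s,uv):
    K,D,P=cam(s); n=cv2.undistortPoints(np.array(uv,float).reshape(-1,1,2),K,D).reshape(-1,2)
    return P[:3,3], np.c_[n,np.ones(len(n))]@P[:3,:3].T
def onz(s,uv,z):
    o,d=ray(s,uv); return o+d*((z-o[2])/d[:,2])[:,None]
def proj(s,X):
    K,D,P=cam(s); R=P[:3,:3].T; return cv2.projectPoints(np.array(X,float).reshape(-1,1,3),cv2.Rodrigues(R)[0],-R@P[:3,3],K,D)[0].reshape(-1,2)
def rot(st):
    from scipy.spatial.transform import Rotation as Q
    w,x,y,z=st["orientation"]; return Q.from_quat([x,y,z,w]).as_matrix()
def tri(s1,u1,s2,u2):
    o1,d1=ray(s1,[u1]);o2,d2=ray(s2,[u2]);d1=d1[0];d2=d2[0]
    a=np.linalg.lstsq(np.c_[d1,-d2],o2-o1,rcond=None)[0]; p,q=o1+a[0]*d1,o2+a[1]*d2
    return (p+q)/2,np.linalg.norm(p-q)
E
python3 - <<'E'
from h import *
np.set_printoptions(precision=4,suppress=True)
for n in("top","side"):
    s=snapshot(n); cv2.imwrite(f"pics/{n}0.png",s["color"]); print(n,s["vertical_fov"],s["distortion"],np.array(s["pose"]))
st=state(); print(st); print(rot(st))
E
```

```text
top 50.66555479307531 [-0.0955  0.      0.      0.      0.    ] [[ 0.0014 -0.9808  0.1951  0.3433]
 [-0.9999  0.001   0.0122  0.0178]
 [-0.0122 -0.1951 -0.9807  1.0616]
 [ 0.      0.      0.      1.    ]]
side 55.11957494652018 [0.0212 0.     0.     0.     0.    ] [[ 0.8202 -0.3755  0.4315  0.173 ]
 [-0.572  -0.5279  0.6278 -0.5212]
 [-0.0079 -0.7618 -0.6478  0.6446]
 [ 0.      0.      0.      1.    ]]
{'t': 0.1, 'joints': array([ 1.215 ,  0.4238,  1.6306,  0.    ,  1.0886, -0.019 ]), 'qvel': array([-0.0021, -0.0011, -0.0011,  0.0005, -0.0012, -0.0002]), 'joint_efforts': array([  0.0004, -55.8427, -28.2444,   0.0001,   0.003 ,   0.0001]), 'tool_pos': array([0.2063, 0.5894, 0.2306]), 'orientation': array([-0.6966,  0.6976, -0.1186,  0.1184]), 'wrist_force': array([ 0.1822, -0.5564,  0.1141]), 'wrist_torque': array([-0.0181, -0.0165, -0.0028]), 'finger_gap': 0.0851813514083905}
[[ 0.9438 -0.0005  0.3305]
 [-0.3305 -0.0014  0.9438]
 [-0.0001 -1.     -0.0015]]
```

View pics/top0.png

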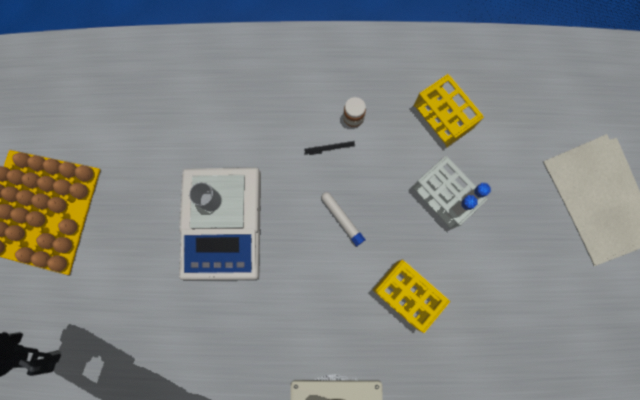

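View pics/side0.png

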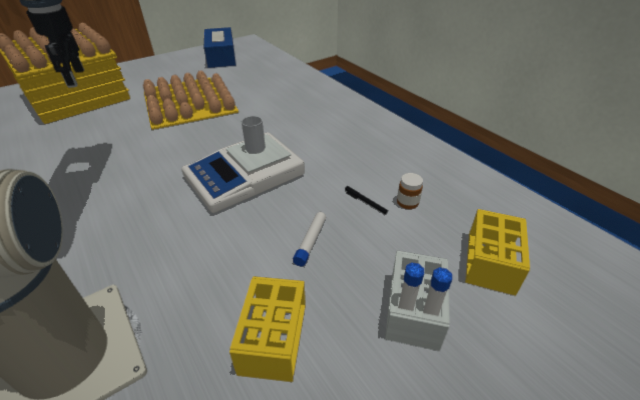

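Top view: the tube lies from its foot at (324,196) to its cap at (360,241). The beaker mouth is near (205,198), the metal rack near (449,190), and its two blue caps are at (483,190) and (470,202). The side view agrees. Next I'll measure these points.

```bash
cat > m1.py <<'E'
from h import *
np.set_printoptions(precision=4,suppress=True)
T=snapshot("top");S=snapshot("side")
def blobs(s,lo,hi,box,amin=15):
    hsv=cv2.cvtColor(s["color"],cv2.COLOR_BGR2HSV); m=cv2.inRange(hsv,lo,hi)
    k=np.zeros_like(m); x0,y0,x1,y1=box; k[y0:y1,x0:x1]=m[y0:y1,x0:x1]
    n,l,st,c=cv2.connectedComponentsWithStats(k); return [(c[i],st[i],l==i) for i in range(1,n) if st[i][4]>=amin]
B=((100,120,60),(130,255,255))
print("top blue"); tb=blobs(T,*B,(300,150,520,260))
for b in tb: print(b[0],b[1])
print("side blue"); sb=blobs(S,*B,(280,200,470,310))
for b in sb: print(b[0],b[1])
# lying tube white
for n,s,box in(("top",T,(310,185,372,250)),("side",S,(285,205,335,270))):
    hsv=cv2.cvtColor(s["color"],cv2.COLOR_BGR2HSV)
    k=np.zeros(hsv.shape[:2],np.uint8);x0,y0,x1,y1=box
    k[y0:y1,x0:x1]=((hsv[...,2]>195)|(cv2.inRange(hsv,*B)>0))[y0:y1,x0:x1]*255
    c=max(cv2.findContours(k,cv2.RETR_EXTERNAL,cv2.CHAIN_APPROX_NONE)[0],key=cv2.contourArea)
    P=onz(s,c.reshape(-1,2),0.013); r=cv2.minAreaRect((P[:,:2]*1000).astype(np.float32)); print(n,r,cv2.boxPoints(r))
E
python3 m1.py
python3 - <<'E'
import cv2
a=cv2.imread("pics/top0.png");b=cv2.imread("pics/side0.png")
c=[cv2.resize(x,(400,400),interpolation=cv2.INTER_CUBIC) for x in(a[160:240,170:250],a[150:235,405:495+0],b[90:190,200:300],b[240:350,370:480])]
import numpy as np
o=np.vstack([np.hstack(c[:2]),np.hstack(c[2:])]);cv2.imwrite("pics/c1.png",cv2.resize(o,(600,600)))
E
```

```text
top blue
[482.4224 189.5466] [475 183  16  14 161]
[469.3253 201.6747] [462 195  15  14 166]
[357.71 238.99] [352 233  13  13 100]
side blue
[300.285  257.1606] [293 249  16  17 193]
[413.5013 274.0697] [404 263  20  24 373]
[440.9162 279.0761] [431 267  21  25 394]
top ((447.2274475097656, -54.83170700073242), (22.644311904907227, 27.02472686767578), 33.512874603271484) [[430.327  -49.8169]
 [445.248  -72.349 ]
 [464.1279 -59.8466]
 [449.2069 -37.3144]]
side ((446.2914733886719, -53.373802185058594), (42.950531005859375, 29.423446655273438), 36.538185119628906) [[420.2782 -54.339 ]
 [437.7957 -77.9796]
 [472.3047 -52.4086]
 [454.7872 -28.768 ]]
```

View pics/c1.png

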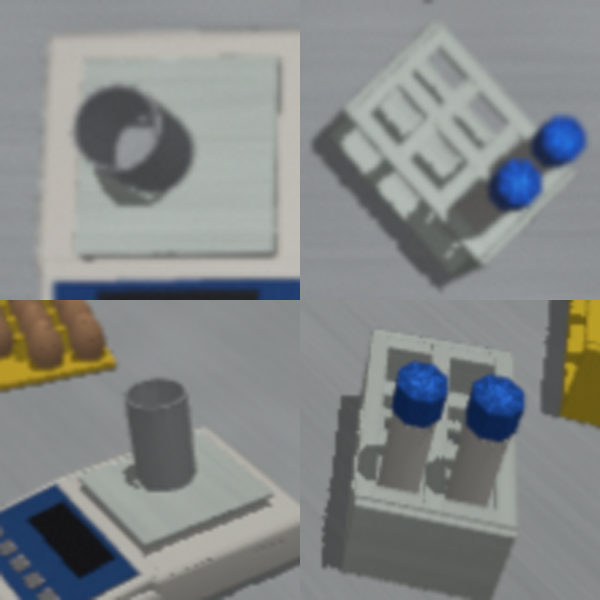

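The crops show the beaker mouth at about (201,194) in the top view and (252,121) in the side view. The rack holes and the two caps in its upper plate are clear. The white threshold was too strict on the tube, so I'll fix that and triangulate the rest.

```bash
cat > m2.py <<'E'
exec(open("m1.py").read().split("print(\"top blue\")")[0])
for a,b in(((482.4,189.5),(440.9,279.1)),((469.3,201.7),(413.5,274.1)),((201.2,194.1),(252.3,121.3)),((357.7,239),(300.3,257.2))): print(tri(T,a,S,b))
print("caps z.16",onz(T,[(482.4,189.5),(469.3,201.7)],.160))
print("holes",onz(T,[(449.1,169.3),(435,181.7),(460.5,181.7),(447,193.9)],.08))
c=onz(S,[(397.5,251),(448.8,259.4),(448.8,323.2),(390.2,310.8)],.08);print("rack top",c,c.mean(0),np.linalg.norm(np.diff(c,axis=0),axis=1))
print("beaker",onz(T,[(201.2,194.1)],.151),onz(S,[(252.3,121.3)],.151))
for n,s,box in(("top",T,(310,185,372,250)),("side",S,(285,205,335,270))):
    hsv=cv2.cvtColor(s["color"],cv2.COLOR_BGR2HSV).astype(int); g=s["color"].astype(int)
    k=np.zeros(hsv.shape[:2],np.uint8);x0,y0,x1,y1=box
    w=(g[...,2]>=g[...,0]-2)&(g[...,2]>125)  # warm white vs bluish bench
    k[y0:y1,x0:x1]=(w|(cv2.inRange(hsv.astype(np.uint8),*B)>0))[y0:y1,x0:x1]*255
    c=max(cv2.findContours(k,cv2.RETR_EXTERNAL,cv2.CHAIN_APPROX_NONE)[0],key=cv2.contourArea)
    P=onz(s,c.reshape(-1,2),0.013); r=cv2.minAreaRect((P[:,:2]*1000).astype(np.float32)); print(n,r,cv2.boxPoints(r)); print(g[int(s is T)*220 or 235,330 if s is T else 312],g[230,320])
E
python3 m2.py
```

```text
(array([ 0.5411, -0.3231,  0.1546]), np.float64(0.0017011686351096828))
(array([ 0.5136, -0.2917,  0.1544]), np.float64(0.0019150817955119566))
(array([0.5337, 0.302 , 0.1483]), np.float64(0.0006685521499954477))
(array([ 0.4465, -0.0543,  0.013 ]), np.float64(0.0013211555622637454))
caps z.16 [[ 0.5407 -0.3217  0.16  ]
 [ 0.5133 -0.2903  0.16  ]]
holes [[ 0.6081 -0.2735  0.08  ]
 [ 0.5773 -0.2374  0.08  ]
 [ 0.5773 -0.2994  0.08  ]
 [ 0.5474 -0.2648  0.08  ]]
rack top [[ 0.5792 -0.1993  0.08  ]
 [ 0.6435 -0.2701  0.08  ]
 [ 0.5387 -0.3595  0.08  ]
 [ 0.4768 -0.2883  0.08  ]] [ 0.5596 -0.2793  0.08  ] [0.0957 0.1377 0.0944]
beaker [[0.5328 0.3013 0.151 ]] [[0.5321 0.2975 0.151 ]]
top ((513.7158813476562, -8.214599609375), (131.39732360839844, 25.19001007080078), 36.40287399291992) [[453.3628 -37.0668]
 [468.312  -57.3413]
 [574.069   20.6376]
 [559.1198  40.9121]]
[151 149 145] [149 147 144]
side ((502.8972473144531, -16.974586486816406), (177.2528076171875, 38.33807373046875), 36.53984069824219) [[420.2781 -54.3399]
 [443.1039 -85.1423]
 [585.5164  20.3907]
 [562.6907  51.1932]]
[166 174 175] [94 95 95]
```

move_arm --plan '[[0, [24.4, 0, -29.3], 0], [0, [24.4, 0, -29.3], 0], [0, [24.4, 0, -29.3], 0], [0, [24.4, 0, -29.3], 0], [0, [24.4, 0, -29.3], 0], [0, [24.4, 0, -29.3], 0], [0, [24.4, 0, -29.3], 0], [0, [24.4, 0, -29.3], 0], [0, [24.4, 0, -29.3], 0], [0, [24.4, 0, -29.3], 0], [0, [24.4, 0, -29.3], 0], [0, [24.4, 0, -29.3], 0]]' --squeeze 20

```text
t: 1.5
tool_pos: [0.367, 0.1599, 0.2316]
orientation: [0.697, -0.697, 0.118, -0.119]
wrist_force: [1.0, -0.5, -1.1]
finger_gap: 0.0852
```

move_arm --plan '[[0, [24.4, 0, -29.3], 0], [0, [24.4, 0, -29.3], 0], [0, [24.4, 0, -29.3], 0], [0, [24.4, 0, -29.3], 0], [0, [24.4, 0, -29.3], 0], [0, [24.4, 0, -29.3], 0], [0, [0, 0, 0], 8.3], [0, [0, 0, 0], 8.3], [0, [0, 0, 0], 8.3], [0, [0, 0, 0], 8.3], [0, [0, 0, 0], 8.3], [0, [0, 0, 0], 8.3]]'

```text
t: 2.7
tool_pos: [0.4468, -0.0531, 0.2314]
orientation: [0.581, -0.581, 0.403, -0.403]
wrist_force: [0.4, -0.1, 0.3]
finger_gap: 0.0856
```

move_arm --plan '[[0, [0, 0, 0], 8.3], [0, [0, 0, 0], 8.3], [0, [0, 0, 0], 8.3], [0, [0, 0, 0], 8.3], [0, [0, 0, 0], 8.3], [0, [0, 0, 0], 8.3], [0, [0, 0, 0], 8.3], [0, [0, 0, 0], 8.3], [0, [0, 0, 0], 8.3], [0, [0, 0, 0], 0], [0, [0, 0, 0], 0]]'

```text
t: 3.8
tool_pos: [0.4467, -0.053, 0.2314]
orientation: [-0.221, 0.221, -0.672, 0.672]
wrist_force: [0.3, -0.2, 0.5]
finger_gap: 0.0856
```

```bash
cat >> h.py <<'E'
def go(target):
    st=state(); R=rot(st); p=np.array(st["tool_pos"]); print("pos",p.round(4),"yaw",np.degrees(np.arctan2(R[1,2],R[0,2])).round(1),"toolx",R[:,0].round(3),"F",np.array(st["wrist_force"]).round(2),"gap",round(st["finger_gap"],4),"t",st["t"])
    print("shift mm",(R.T@(np.array(target)-p)*1000).round(1))
E
python3 -c "
from h import *
go([.4475,-.0545,.04]); cv2.imwrite('pics/s1.png',snapshot('side')['color']);print(state()['joints'])"
```

```text
pos [ 0.4467 -0.053   0.2314] yaw -53.6 toolx [-0.805 -0.594 -0.   ] F [ 0.26 -0.17  0.55] gap 0.0856 t 3.8
shift mm [  0.3 191.4   1.6]
[-1.44611406e-01  1.62909263e-01  2.00215166e+00  6.40948240e-06
  9.76550315e-01  7.90798626e-01]
```

View pics/s1.png

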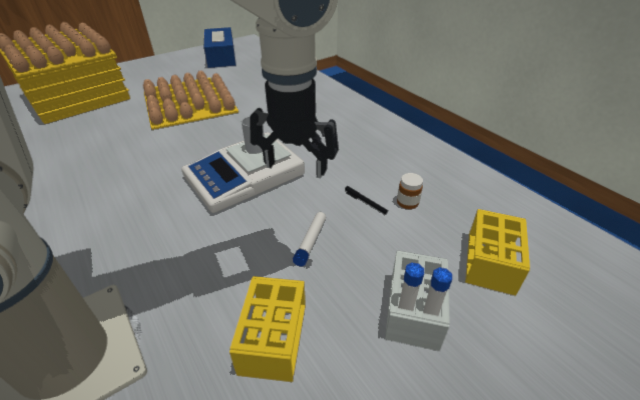

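The view shows the open gripper above the tube's cap, with the way down clear. I'm descending.

move_arm --plan '[[0, [0, 40, 1.6], 0], [0, [0, 40, 0], 0], [0, [0, 40, 0], 0], [0, [0, 40, 0], 0], [0, [0, 30, 0], 0], [0, [0, 20, 0], 0], [0, [0, 13, 0], 0], [0, [0, 0, 0], 0]]'

```text
t: 4.65
tool_pos: [0.4469, -0.0542, 0.0071]
orientation: [0.219, -0.221, 0.672, -0.672]
wrist_force: [0.1, 0.6, 0.4]
finger_gap: 0.0857
```

move_arm --plan '[[0.4, [0, 0, 0], 0], [0.5, [0, 0, 0], 0], [0.5, [0, 3, 0], 0], [0.6, [0, 2, 0], 0], [0.8, [0, 0, 0], 0], [1, [0, 0, 0], 0], [1, [0, 0, 0], 0], [1, [0, 0, 0], 0], [1, [0, 0, 0], 0]]' --squeeze 25

```text
t: 5.55
tool_pos: [0.4479, -0.0543, 0.0036]
orientation: [-0.22, 0.22, -0.672, 0.672]
wrist_force: [-1.2, 0.9, 5.9]
finger_gap: 0.0275
```

move_arm --plan '[[1, [-1.1, -17.4, 0], 0], [1, [-3.4, -17, 0], 0], [1, [-5.6, -16.5, 0], 0], [1, [-7.7, -15.6, 0], 0], [1, [-9.7, -14.5, 0], 0], [1, [-11.5, -13, 0], 0]]'

```text
t: 6.15
tool_pos: [0.4789, -0.0312, 0.0978]
orientation: [0.219, -0.22, 0.672, -0.672]
wrist_force: [-0.6, 0.4, -0.3]
finger_gap: 0.0276
```

```bash
python3 -c "
from h import *
s=snapshot('side')['color'][150:300,210:410];t=snapshot('top')['color'][150:300,240:440]
cv2.imwrite('pics/s2.png',np.hstack([cv2.resize(s,(400,300)),cv2.resize(t,(400,300))]));go([0,0,0])"
```

```text
pos [ 0.4812 -0.031   0.0986] yaw -53.7 toolx [-0.806 -0.591 -0.003] F [-0.17 -0.89 -1.2 ] gap 0.0274 t 6.25
shift mm [ 370.    96.7 -309.8]
```

View pics/s2.png

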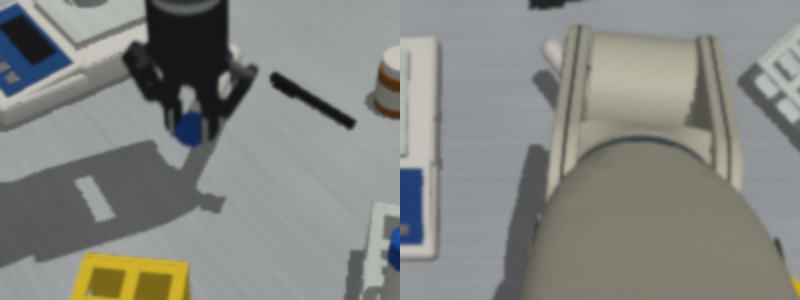

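The side view shows the cap held by the fingertips. In the top view the foot has moved to about (313,173). I'll check whether the tube stayed level in the pads.

```bash
python3 -c "
from h import *
T=snapshot('top');S=snapshot('side')
g=np.array([.481,-.031,.109]);u=np.array([.806,.591,0])
for a in(0,10,20,30,45):
  r=np.radians(a);p=g+.14*(u*np.cos(r)+np.array([0,0,-np.sin(r)]));print(a,proj(T,p),proj(S,p))"
```

```text
0 [[313.92364771 171.96896958]] [[327.59707784 172.8068279 ]]
10 [[314.79380087 175.25959266]] [[327.23927773 181.58352509]]
20 [[316.62407728 179.67293767]] [[326.35548752 190.91093026]]
30 [[319.31013717 185.03162261]] [[324.97991304 200.6019538 ]]
45 [[324.70530342 194.461026  ]] [[322.07082116 215.43650079]]
```

The foot position fits a tube held nearly level, at 0–10°, so it isn't swinging at 25 N. I'll try the minimum squeeze with an upward jerk.

move_arm --plan '[[1, [0, 0, 0], 0], [1, [0, 0, 0], 0], [1, [0, 0, 0], 0], [1, [0, -25, 0], 0], [1, [0, -45, 0], 0], [1, [0, -20, 0], 0], [1, [0, 0, 0], 0], [1, [0, 0, 0], 0]]' --squeeze 20

```text
t: 7.15
tool_pos: [0.4788, -0.0313, 0.1869]
orientation: [0.22, -0.22, 0.672, -0.672]
wrist_force: [-1.1, 0.2, -1.7]
finger_gap: 0.0274
```

```bash
cat > ang.py <<'E'
from h import *
# tube white/foot extremity in top & side; compare with predicted foot pixel per angle
T=snapshot('top');S=snapshot('side');st=state();R=rot(st);p=np.array(st["tool_pos"])
g=p+[0,0,.010];u=-R[:,0]
for a in range(-10,100,10):
  r=np.radians(a);q=g+.14*(u*np.cos(r)+np.array([0,0,-np.sin(r)]));print(a,proj(T,q)[0].round(0),proj(S,q)[0].round(0))
go([0,0,0])
gs=proj(S,g)[0].astype(int);gt=proj(T,g)[0].astype(int)
def crop(s,c):
  x=int(np.clip(c[0]-75,0,490));y=int(np.clip(c[1]-75,0,250));print("crop",x,y);return cv2.resize(s["color"][y:y+150,x:x+150],(400,400))
import sys;cv2.imwrite(sys.argv[1],np.hstack([crop(S,gs),crop(T,gt)]))
E
python3 ang.py pics/a1.png
```

```text
-10 [313. 160.] [327. 132.]
0 [313. 163.] [327. 141.]
10 [314. 167.] [327. 151.]
20 [316. 172.] [326. 162.]
30 [319. 178.] [324. 172.]
40 [322. 185.] [322. 183.]
50 [327. 192.] [320. 193.]
60 [332. 200.] [317. 203.]
70 [337. 208.] [314. 213.]
80 [343. 216.] [310. 222.]
90 [349. 224.] [306. 231.]
pos [ 0.478  -0.0313  0.1859] yaw -53.8 toolx [-0.807 -0.591  0.002] F [-0.77  0.01 -1.73] gap 0.0274 t 7.25
shift mm [ 366.9  187.2 -307.2]
crop 229 103
crop 277 140
```

View pics/a1.png

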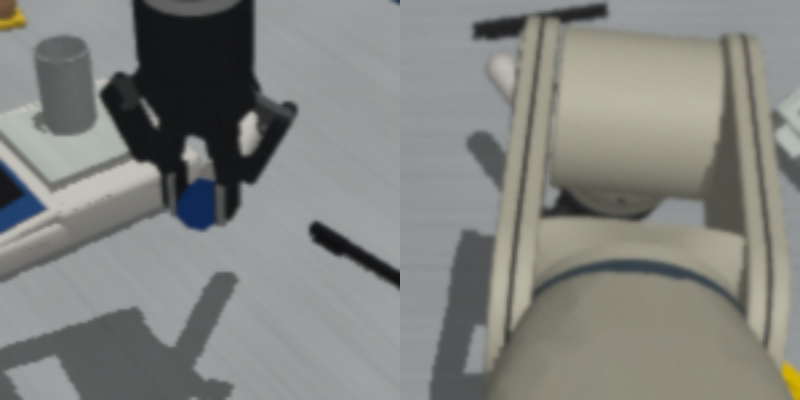

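The tube stayed level: its foot is at about (313,164), which fits 0°. Even 20 N won't let gravity turn it, so I'll pivot it with a fixed wall. I'll press the foot against the side of the balance housing and swing the hand up over it, and for that I need the wall's position.

```bash
python3 - <<'E'
from h import *
np.set_printoptions(precision=4,suppress=True)
T=snapshot("top");c=T["color"]
g=cv2.GaussianBlur(c,(3,3),0).astype(int)
# right edge: strongest brightness drop per row, left edge likewise
for r in(175,190,205,220,235,250,265):
    d=np.diff(g[r].sum(1)); x=245+np.argmin(d[245:275]); l=170+np.argmax(d[170:195]); print(r,l,x,onz(T,[(l+.5,r),(x+.5,r)],.050).ravel())
go([0.52,.06,.19])
# pan edges from colour: rows/cols
hsv=cv2.cvtColor(c,cv2.COLOR_BGR2HSV)
print(hsv[225,180:262:3].tolist())
E
```

```text
175 182 257 [0.6028 0.3836 0.05   0.602  0.1938 0.05  ]
190 181 257 [0.5643 0.3835 0.05   0.5639 0.1925 0.05  ]
205 181 257 [0.5264 0.3809 0.05   0.5264 0.1913 0.05  ]
220 180 256 [0.489  0.381  0.05   0.4894 0.1926 0.05  ]
235 180 257 [0.4521 0.3786 0.05   0.4529 0.1891 0.05  ]
250 180 257 [0.4156 0.3764 0.05   0.4168 0.1881 0.05  ]
265 190 257 [0.3798 0.3496 0.05   0.3811 0.1871 0.05  ]
pos [ 0.4781 -0.0312  0.1858] yaw -53.8 toolx [-0.807 -0.591  0.002] F [ 0.46  1.8  -0.77] gap 0.0271 t 7.3
shift mm [-87.7  -4.3 -48.8]
[[20, 9, 169], [15, 13, 191], [17, 12, 191], [30, 10, 179], [64, 11, 182], [69, 10, 181], [70, 9, 180], [69, 10, 181], [67, 13, 183], [68, 11, 182], [65, 9, 180], [68, 11, 181], [64, 10, 181], [68, 11, 181], [68, 11, 180], [71, 11, 180], [69, 10, 180], [69, 10, 181], [64, 11, 181], [69, 10, 179], [65, 9, 180], [45, 10, 147], [19, 14, 195], [20, 12, 195], [15, 10, 195], [23, 11, 183], [15, 9, 108], [100, 11, 145]]
```

move_arm --plan '[[1, [-33, 0, -1.2], 0], [1, [-33, 0, -1.2], 0], [1, [0, 0, 0], -7.94], [1, [0, 0, 0], -7.94], [1, [0, 0, 0], -7.94], [1, [0, 0, 0], -7.94], [1, [0, 0, 0], -7.94], [1, [0, 0, 0], -7.94], [1, [0, 0, 0], -7.94], [1, [0, 0, 0], 0]]'

```text
t: 8.3
tool_pos: [0.5302, 0.0096, 0.1859]
orientation: [-0.507, 0.509, -0.493, 0.491]
wrist_force: [0.5, 0.8, -0.7]
finger_gap: 0.0272
```

move_arm --plan '[[1, [0, 30, 0], 0], [1, [0, 35, 0], 0], [1, [0, 35, 0], 0], [1, [0, 35, 0], 0], [1, [0, 20, 0], 0], [1, [0, 5, 0], 0], [1, [0, 0, 0], 0], [1, [0, 0, 0], 0]]'

```text
t: 9.1
tool_pos: [0.5316, 0.0096, 0.028]
orientation: [0.508, -0.507, 0.492, -0.493]
wrist_force: [-0.5, 0.1, -0.6]
finger_gap: 0.0275
```

```bash
python3 - <<'E'
from h import *
go([0.53,.046,.025])
T=snapshot("top");cv2.imwrite("pics/t3.png",cv2.resize(T["color"][130:260,230:400],(680,520)))
E
```

```text
pos [0.5316 0.0096 0.028 ] yaw 1.7 toolx [ 0.03 -1.    0.  ] F [-0.5   0.1  -0.61] gap 0.0275 t 9.1
shift mm [-36.4   3.   -0.5]
```

View pics/t3.png

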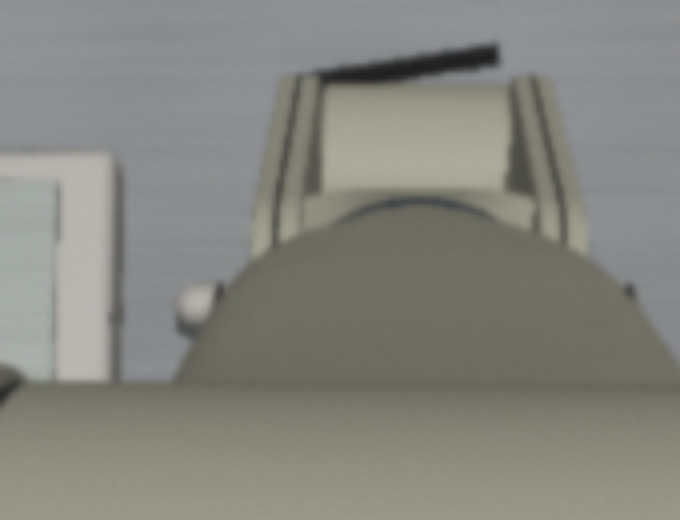

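The top view shows the foot tip at (274,208), about 36 mm from the housing edge at about 259.5. That agrees with the wall measurement, so I'm advancing to contact.

move_arm --plan '[[1, [-15, 0, 0], 0], [1, [-12, 0, 0], 0], [1, [-4, 0, 0], 0], [1, [-2, 0, 0], 0], [1, [0, 0, 0], 0]]'

```text
t: 9.65
tool_pos: [0.53, 0.0431, 0.0275]
orientation: [0.508, -0.508, 0.492, -0.492]
wrist_force: [-0.3, 0.3, -0.3]
finger_gap: 0.0274
```

move_arm --plan '[[1, [-2, 0, 0], 0], [1, [-1, 0, 0], 0], [1, [0, 0, 0], 0]]'

```text
t: 9.95
tool_pos: [0.5299, 0.0455, 0.0273]
orientation: [-0.508, 0.508, -0.492, 0.492]
wrist_force: [0.1, 0.2, -0.6]
finger_gap: 0.0271
```

move_arm --plan '[[1, [-2, 0, 0], 0], [1, [-1, 0, 0], 0], [1, [0, 0, 0], 0]]'

```text
t: 10.25
tool_pos: [0.5299, 0.0467, 0.0273]
orientation: [-0.507, 0.508, -0.491, 0.493]
wrist_force: [0.9, -13.4, -0.4]
finger_gap: 0.0273
```

move_arm --plan '[[1, [-2, 0, 0], 0], [1, [-1, 0, 0], 0], [1, [0, 0, 0], 0]]'

```text
t: 10.55
tool_pos: [0.5294, 0.0475, 0.0273]
orientation: [-0.507, 0.51, -0.491, 0.493]
wrist_force: [0.3, -31.1, 1.6]
finger_gap: 0.0274
```

Contact began at y≈0.046, and the push is now 31 N. I'm starting the arc with a slight back-off.

move_arm --plan '[[1, [0.8, -5.8, 0], 0], [1, [-0.5, -5.8, 0], 0], [1, [-1, -5.8, 0], 0], [1, [-1.2, -5.7, 0], 0], [1, [0, 0, 0], 0]]'

```text
t: 11.05
tool_pos: [0.5297, 0.052, 0.051]
orientation: [-0.507, 0.508, -0.491, 0.492]
wrist_force: [0.3, -10.4, -1.1]
finger_gap: 0.0272
```

```bash
python3 ang.py pics/a2.png
```

```text
-10 [256. 203.] [273. 163.]
0 [257. 205.] [273. 171.]
10 [259. 207.] [275. 178.]
20 [263. 208.] [277. 187.]
30 [268. 209.] [279. 195.]
40 [275. 211.] [283. 204.]
50 [282. 211.] [287. 212.]
60 [290. 212.] [291. 220.]
70 [298. 212.] [296. 227.]
80 [307. 212.] [301. 234.]
90 [316. 212.] [307. 240.]
pos [0.5295 0.052  0.0506] yaw 1.8 toolx [ 0.032 -0.999  0.002] F [ -0.11 -10.96   1.87] gap 0.0271 t 11.15
shift mm [  35.1   50.8 -530.9]
crop 229 124
crop 239 127
```

View pics/a2.png

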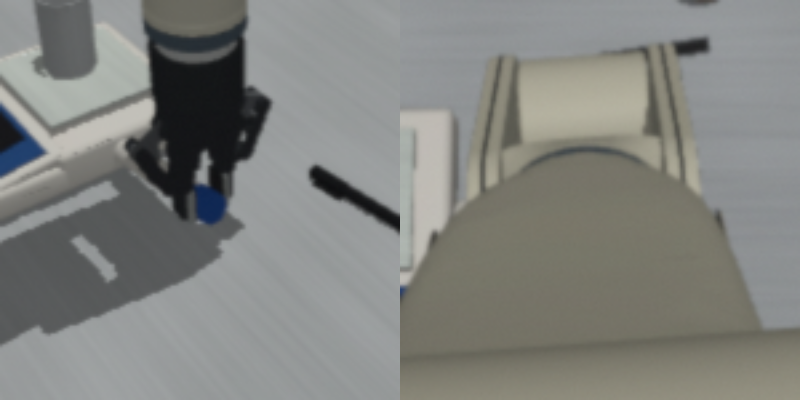

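The view shows the cap in the fingers, with the foot hidden behind the finger link. I can't read the angle, but the force is still 10 N, so contact holds. I'm continuing the arc.

move_arm --plan '[[1, [-1.6, -7.5, 0], 0], [1, [-1.8, -7.4, 0], 0], [1, [-2, -7.3, 0], 0], [1, [0, 0, 0], 0]]'

```text
t: 11.55
tool_pos: [0.5297, 0.0589, 0.0734]
orientation: [0.508, -0.508, 0.492, -0.492]
wrist_force: [-0.8, -3.1, -0.1]
finger_gap: 0.0271
```

move_arm --plan '[[1, [-2.2, -7.2, 0], 0], [1, [-2.4, -7.1, 0], 0], [1, [-2.6, -7, 0], 0], [1, [0, 0, 0], 0]]'

```text
t: 11.95
tool_pos: [0.5298, 0.0666, 0.095]
orientation: [0.508, -0.507, 0.492, -0.492]
wrist_force: [-0.3, -2.0, -1.6]
finger_gap: 0.0272
```

```bash
python3 ang.py pics/a3.png
```

```text
-10 [246. 199.] [269. 146.]
0 [247. 201.] [269. 154.]
10 [250. 203.] [270. 162.]
20 [254. 205.] [272. 171.]
30 [260. 206.] [275. 179.]
40 [267. 208.] [279. 188.]
50 [275. 209.] [283. 197.]
60 [283. 209.] [287. 205.]
70 [292. 210.] [292. 212.]
80 [301. 210.] [298. 219.]
90 [310. 210.] [303. 225.]
pos [0.5296 0.0663 0.0943] yaw 1.8 toolx [ 0.031 -1.    -0.   ] F [ 0.   -1.89 -1.  ] gap 0.0272 t 12.05
shift mm [  49.7   93.7 -531.5]
crop 225 106
crop 232 124
```

View pics/a3.png

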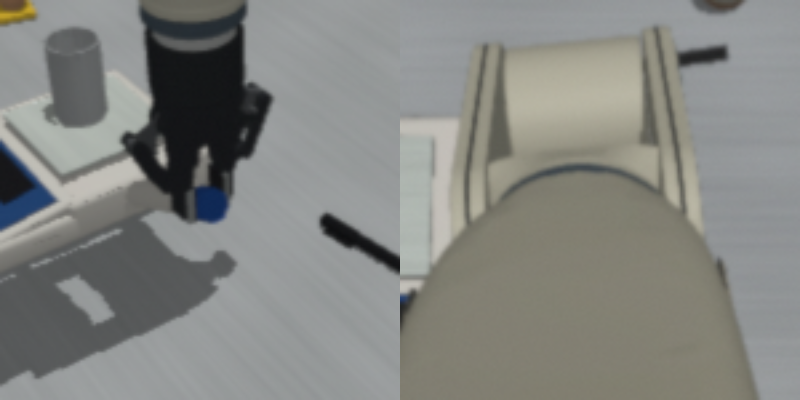

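The force data (2–3 N, tool at y=0.066) fits the expected ~31° tilt, since the predicted y is 0.065. The picture doesn't settle it, so I'll push inward as a contact test.

move_arm --plan '[[1, [-2, 0, 0], 0], [1, [-1.5, 0, 0], 0], [1, [0, 0, 0], 0]]'

```text
t: 12.35
tool_pos: [0.53, 0.067, 0.0946]
orientation: [-0.507, 0.509, -0.49, 0.493]
wrist_force: [0.0, -19.7, 7.5]
finger_gap: 0.0274
```

move_arm --plan '[[1, [-2, 0, 0], 0], [1, [-1.5, 0, 0], 0], [1, [0, 0, 0], 0]]'

```text
t: 12.65
tool_pos: [0.5301, 0.0699, 0.0949]
orientation: [-0.507, 0.509, -0.49, 0.493]
wrist_force: [-0.0, -23.2, 12.1]
finger_gap: 0.027
```

Contact is confirmed: Fy −23 N and Fz +12 N, a force along a tube tilted about 30°. I'm carrying on with the arc.

move_arm --plan '[[1, [-0.5, -7, 0], 0], [1, [-3, -7, 0], 0], [1, [-4.5, -6.5, 0], 0], [1, [-5.5, -6.5, 0], 0], [1, [0, 0, 0], 0]]'

```text
t: 13.15
tool_pos: [0.5291, 0.0873, 0.122]
orientation: [0.508, -0.508, 0.491, -0.492]
wrist_force: [0.3, -4.4, 0.9]
finger_gap: 0.0273
```

move_arm --plan '[[1, [-8.5, -7.8, 0], 0], [1, [-9, -7.2, 0], 0], [1, [-9.5, -6, 0], 0], [1, [0, 0, 0], 0]]'

```text
t: 13.55
tool_pos: [0.528, 0.1152, 0.1426]
orientation: [0.509, -0.508, 0.492, -0.492]
wrist_force: [0.4, -1.0, -0.0]
finger_gap: 0.0268
```

move_arm --plan '[[1, [-10.5, -5.5, 0], 0], [1, [-11, -4.7, 0], 0], [1, [-11, -3.5, 0], 0], [1, [-11, -2.2, 0], 0], [1, [-11, -1.2, 0], 0], [1, [-11, -0.3, 0], 0], [1, [0, 0, 0], 0], [1, [0, 0, 0], 0]]'

```text
t: 14.35
tool_pos: [0.5256, 0.1795, 0.159]
orientation: [-0.508, 0.508, -0.492, 0.492]
wrist_force: [-0.2, 0.6, -0.6]
finger_gap: 0.0272
```

```bash
python3 ang.py pics/a4.png
```

```text
-10 [188. 195.] [243. 104.]
0 [191. 198.] [244. 113.]
10 [195. 200.] [245. 122.]
20 [201. 202.] [248. 130.]
30 [208. 203.] [251. 139.]
40 [216. 205.] [254. 148.]
50 [225. 206.] [258. 156.]
60 [234. 206.] [263. 164.]
70 [244. 207.] [267. 171.]
80 [254. 207.] [272. 177.]
90 [264. 207.] [277. 183.]
pos [0.5256 0.179  0.1591] yaw 1.8 toolx [ 0.031 -1.    -0.   ] F [-0.24 -1.39 -1.58] gap 0.0273 t 14.45
shift mm [ 162.7  159.2 -530.8]
crop 197 60
crop 179 120
```

View pics/a4.png

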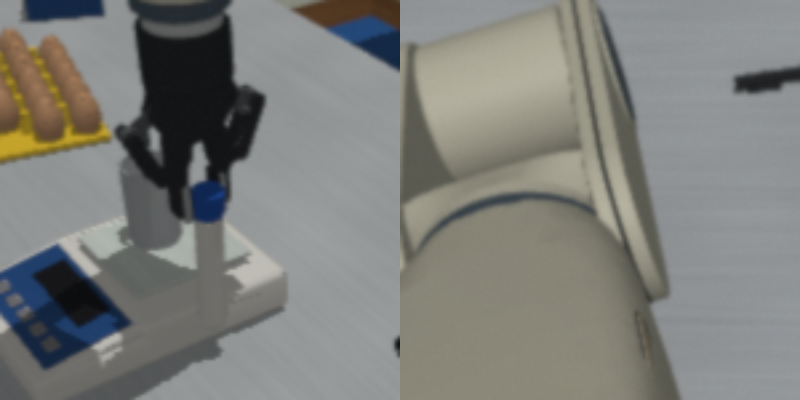

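The tube now hangs upright below the gripper, with its foot at about (276,181), about 88–90°. Next I lift it, carry it over the beaker and lower it.

move_arm --plan '[[1, [2, -15, 0], 0], [1, [0, -30, 0], 0], [1, [0, -35, 0], 0], [1, [0, -35, 0], 0], [1, [0, -25, 0], 0], [1, [0, -12, 0], 0], [1, [-30, 0, 1], 0], [1, [-30, 0, 1], 0], [1, [-30, 0, 1], 0], [1, [-21, 0, 1], 0], [1, [-10, 0, 1.2], 0], [1, [0, 0, 0], 0]]'

```text
t: 15.65
tool_pos: [0.5269, 0.2987, 0.3103]
orientation: [-0.508, 0.509, -0.492, 0.492]
wrist_force: [-0.8, -0.4, -1.8]
finger_gap: 0.0274
```

```bash
python3 - <<'E'
from h import *
go([.527,.298,.205])
S=snapshot("side");p=np.array(state()["tool_pos"])
for q in([p[0],p[1],p[2]-.13],[p[0],p[1],p[2]-.136]): print("foot pred",proj(S,q))
print("mouth pred",proj(S,[.533,.3,.151]))
u=proj(S,[.533,.3,.17])[0].astype(int);x,y=u-60;print(x,y)
cv2.imwrite("pics/b1.png",cv2.resize(S["color"][y:y+120,x:x+120],(600,600),interpolation=cv2.INTER_CUBIC))
E
```

```text
pos [0.5269 0.2987 0.3103] yaw 1.9 toolx [ 0.032 -0.999  0.001] F [-0.84 -0.4  -1.82] gap 0.0274 t 15.65
shift mm [  0.6 105.3   0.2]
foot pred [[249.01164946 111.47761549]]
foot pred [[249.31131994 113.62417241]]
mouth pred [[252.17463604 120.80771402]]
191 54
```

View pics/b1.png

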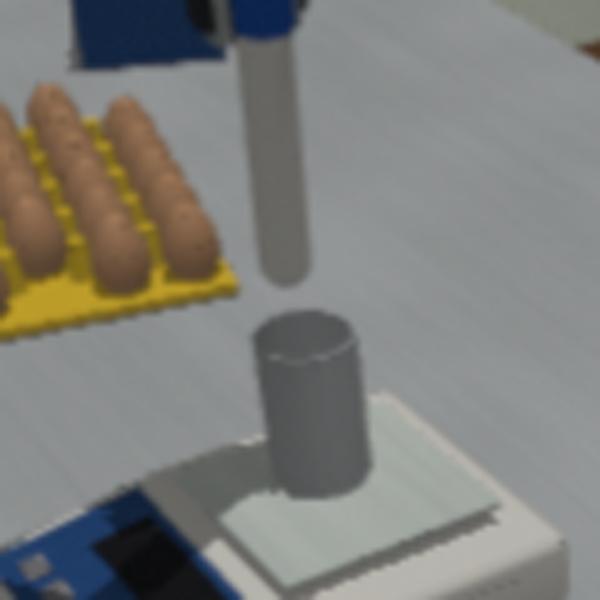

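The foot tip is at about (248,111) as predicted, so the tube is vertical, and the mouth is at (252,121). I'm lowering it, slowly at the end.

move_arm --plan '[[1, [0, 20, 0], 0], [1, [0, 25, 0], 0], [1, [0, 25, 0], 0], [1, [0, 18, 0], 0], [1, [0, 10, 0], 0], [1, [0, 3, 0], 0], [1, [0, 0, 0], 0]]'

```text
t: 16.4
tool_pos: [0.5275, 0.2977, 0.2105]
orientation: [-0.508, 0.508, -0.492, 0.492]
wrist_force: [1.1, 0.7, -0.5]
finger_gap: 0.0271
```

move_arm --plan '[[1, [0, 2, 0], 0], [1, [0, 1, 0], 0], [1, [0, 0, 0], 0]]'

```text
t: 16.7
tool_pos: [0.5275, 0.2983, 0.2079]
orientation: [0.508, -0.507, 0.492, -0.492]
wrist_force: [-0.3, 0.8, -0.6]
finger_gap: 0.0271
```

move_arm --plan '[[1, [0, 1.5, 0], 0], [1, [0, 1, 0], 0], [1, [0, 0, 0], 0]]'

```text
t: 17.0
tool_pos: [0.5271, 0.2982, 0.2047]
orientation: [-0.508, 0.508, -0.492, 0.492]
wrist_force: [0.3, 0.8, -0.7]
finger_gap: 0.0278
```

move_arm --plan '[[1, [0, 1, 0], 0], [1, [0, 0.5, 0], 0], [1, [0, 0, 0], 0]]'

```text
t: 17.3
tool_pos: [0.5271, 0.2981, 0.2032]
orientation: [-0.508, 0.508, -0.492, 0.492]
wrist_force: [0.6, 0.9, -0.5]
finger_gap: 0.0271
```

move_arm --plan '[[1, [0, 1, 0], 0], [1, [0, 0.5, 0], 0], [1, [0, 0, 0], 0]]'

```text
t: 17.6
tool_pos: [0.5272, 0.2981, 0.2017]
orientation: [-0.508, 0.508, -0.492, 0.492]
wrist_force: [0.6, 0.3, -1.4]
finger_gap: 0.0274
```

move_arm --plan '[[1, [0, 1, 0], 0], [1, [0, 0.5, 0], 0], [1, [0, 0, 0], 0]]'

```text
t: 17.9
tool_pos: [0.5272, 0.2981, 0.2002]
orientation: [-0.508, 0.508, -0.492, 0.492]
wrist_force: [0.1, 0.3, -0.9]
finger_gap: 0.0273
```

move_arm --plan '[[1, [0, 1, 0], 0], [1, [0, 0.5, 0], 0], [1, [0, 0, 0], 0]]'

```text
t: 18.2
tool_pos: [0.5272, 0.2981, 0.1987]
orientation: [-0.508, 0.508, -0.492, 0.492]
wrist_force: [-0.3, 1.6, -1.0]
finger_gap: 0.0277
```

move_arm --plan '[[1, [0, 1, 0], 0], [1, [0, 0.5, 0], 0], [1, [0, 0, 0], 0]]'

```text
t: 18.5
tool_pos: [0.5271, 0.2981, 0.1972]
orientation: [-0.508, 0.508, -0.492, 0.492]
wrist_force: [0.3, 0.0, -1.3]
finger_gap: 0.0273
```

move_arm --plan '[[1, [0, 1, 0], 0], [1, [0, 0.5, 0], 0], [1, [0, 0, 0], 0]]'

```text
t: 18.8
tool_pos: [0.5273, 0.2982, 0.1959]
orientation: [0.508, -0.508, 0.492, -0.492]
wrist_force: [-0.2, 0.8, -0.0]
finger_gap: 0.0276
```

move_arm --plan '[[1, [0, 1, 0], 0], [1, [0, 0.5, 0], 0], [1, [0, 0, 0], 0]]'

```text
t: 19.1
tool_pos: [0.5278, 0.2987, 0.1955]
orientation: [0.508, -0.507, 0.492, -0.492]
wrist_force: [-1.1, 0.4, 8.0]
finger_gap: 0.0272
```

The foot touched the floor at TCP z≈0.196, with +8 N. I'll open a little, then lean the tube gently against the rim towards +x.

move_arm --plan '[[1, [0, -0.5, 0], 0], [0.64, [0, 0, 0], 0], [0.6, [0, 0, 0], 0], [0.56, [0, 0, 0], 0], [0.54, [0, 0, 0], 0], [0.54, [0, 0, 0], 0]]'

```text
t: 19.7
tool_pos: [0.5272, 0.2981, 0.1946]
orientation: [-0.508, 0.508, -0.492, 0.492]
wrist_force: [-0.8, 0.4, -0.1]
finger_gap: 0.0391
```

move_arm --plan '[[0.54, [0, 0, 4], 0], [0.54, [0, 0, 5], 0], [0.54, [0, 0, 5], 0], [0.54, [0, 0, 5], 0], [0.54, [0, 0, 5], 0], [0.54, [0, 0, 4], 0], [0.54, [0, 0, 0], 0]]'

```text
t: 20.4
tool_pos: [0.5558, 0.299, 0.1948]
orientation: [0.508, -0.508, 0.492, -0.492]
wrist_force: [-0.3, 0.1, 0.5]
finger_gap: 0.0397
```

```bash
cat > cap.py <<'E'
from h import *
np.set_printoptions(precision=4,suppress=True)
def capuv(s,box):
    hsv=cv2.cvtColor(s["color"],cv2.COLOR_BGR2HSV);m=cv2.inRange(hsv,(108,150,60),(122,255,255));k=np.zeros_like(m);x0,y0,x1,y1=box;k[y0:y1,x0:x1]=m[y0:y1,x0:x1]
    n,l,st,c=cv2.connectedComponentsWithStats(k)
    return [(c[i].round(1),st[i].tolist()) for i in range(1,n) if st[i][4]>12]
S=snapshot("side");T=snapshot("top")
print("side",capuv(S,(225,70,320,150)));print("top",capuv(T,(150,120,260,225)));go([0,0,0])
E
python3 cap.py
```

```text
side [(array([253.3,  93.7]), [251, 89, 5, 11, 37])]
top []
pos [0.5552 0.299  0.1947] yaw 1.8 toolx [ 0.031 -1.     0.   ] F [-0.69 -0.23  0.48] gap 0.0396 t 20.5
shift mm [ 281.6  194.9 -564.1]
```

move_arm --plan '[[0.45, [0, 0, 0], 0], [0.35, [0, 0, 0], 0], [0.25, [0, 0, 0], 0], [0.1, [0, 0, 0], 0], [0, [0, 0, 0], 0], [0, [0, 0, 0], 0], [0, [0, -10, 0], 0], [0, [0, -25, 0], 0], [0, [0, -35, 0], 0], [0, [0, -35, 0], 0], [0, [0, -15, 0], 0], [0, [0, 0, 0], 0]]'

```text
t: 21.7
tool_pos: [0.5564, 0.2996, 0.3179]
orientation: [0.51, -0.506, 0.492, -0.493]
wrist_force: [-0.0, -0.8, -0.3]
finger_gap: 0.0857
```

```bash
python3 cap.py
```

```text
side [(array([250.2,  94.5]), [245, 90, 11, 10, 93])]
top [(array([185.4, 180.7]), [181, 174, 10, 14, 92])]
pos [0.5547 0.2988 0.314 ] yaw 1.8 toolx [ 0.031 -1.     0.   ] F [-1.05 -1.07 -0.82] gap 0.0856 t 21.8
shift mm [ 281.2  314.6 -563.5]
```

move_arm --plan '[[0, [0, -25, 0], 0], [0, [0, -30, 0], 0], [0, [30, 0, 0], 0], [0, [40, 0, 0], 0], [0, [40, 0, 0], 0], [0, [30, 0, 0], 0], [0, [0, 0, 0], 0], [0, [0, 0, 0], 0], [0, [0, 0, 0], 0], [0, [0, 0, 0], 0], [0, [0, 0, 0], 0], [0, [0, 0, 0], 0]]'

```text
t: 23.0
tool_pos: [0.5595, 0.1598, 0.3697]
orientation: [-0.508, 0.508, -0.492, 0.492]
wrist_force: [-0.7, -0.1, 0.2]
finger_gap: 0.0857
```

move_arm --plan '[[0, [0, 0, 0], 0], [0, [0, 0, 0], 0], [0, [0, 0, 0], 0], [0, [0, 0, 0], 0], [0, [0, 0, 0], 0], [0, [0, 0, 0], 0], [0, [0, 0, 0], 0], [0, [0, 0, 0], 0], [0, [0, 0, 0], 0], [0, [0, 0, 0], 0], [0, [0, 0, 0], 0], [0, [0, 0, 0], 0]]'

```text
t: 24.2
tool_pos: [0.5596, 0.1591, 0.3698]
orientation: [-0.508, 0.508, -0.492, 0.492]
wrist_force: [0.6, -0.4, 0.3]
finger_gap: 0.0857
```

```bash
cat >> cap.py <<'E'
import sys
t=T["color"][140:240,140:240];s=S["color"][70:170,200:300]
cv2.imwrite(sys.argv[1],np.hstack([cv2.resize(x,(400,400),interpolation=cv2.INTER_CUBIC) for x in(s,t)]))
E
python3 cap.py pics/e1.png
```

```text
side [(array([250.2,  93.9]), [245, 89, 11, 11, 106])]
top []
pos [0.5596 0.1591 0.3699] yaw 1.8 toolx [ 0.031 -1.     0.   ] F [ 0.59 -0.2  -0.53] gap 0.0853 t 24.3
shift mm [ 141.6  369.8 -564.3]
```

```bash
python3 - <<'E'
from h import *
np.set_printoptions(precision=4,suppress=True)
S=snapshot("side");T=snapshot("top")
print(tri(T,(185.4,180.7),S,(250.2,94)))
for z in(.195,.205,.215): print(z,onz(S,[(250.2,94)],z))
c=np.array([.533,.300,.069])
for lean in(10,15,18):
  for az in(0,30,-30):
    r=np.radians(lean);a=np.radians(az);d=np.array([np.cos(a)*np.sin(r),np.sin(a)*np.sin(r),np.cos(r)]);print(lean,az,proj(S,c-[.01*np.cos(a),.01*np.sin(a),0]+.148*d),proj(T,c-[.01*np.cos(a),.01*np.sin(a),0]+.148*d))
E
```

```text
(array([0.5468, 0.3175, 0.2147]), np.float64(0.0030372867667662))
0.195 [[0.5623 0.3561 0.195 ]]
0.205 [[0.5536 0.3366 0.205 ]]
0.215 [[0.545  0.3171 0.215 ]]
10 0 [[254.719   96.1988]] [[193.3288 180.4509]]
10 30 [[252.4951  95.2663]] [[189.5925 181.4453]]
10 -30 [[255.4494  97.588 ]] [[196.9445 181.4167]]
15 0 [[259.3309  95.9149]] [[194.1234 174.9278]]
15 30 [[255.331   94.2543]] [[187.4275 176.7114]]
15 -30 [[260.6943  98.4091]] [[200.6117 176.6494]]
18 0 [[262.0392  95.9541]] [[194.6701 171.7704]]
18 30 [[256.9985  93.8716]] [[186.2512 174.0139]]
18 -30 [[263.7942  99.0969]] [[202.8342 173.9283]]
```

View pics/e1.png

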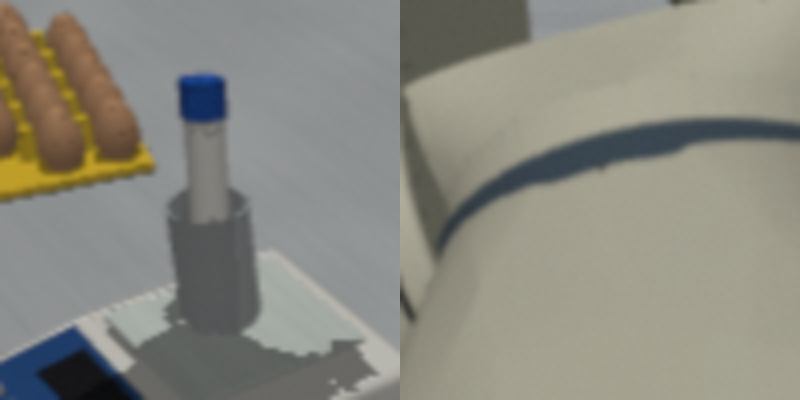

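The side view shows the tube standing steadily in the beaker, its cap at about (250.5,94), with the beaker unmoved. I've now used 12 picture views, so the rest is numeric. I'm moving the arm aside to get a clean top view of the cap.

move_arm --plan '[[0, [40, 0, 0], 0], [0, [40, 0, 0], 0], [0, [40, 0, 0], 0], [0, [40, 0, 0], 0], [0, [0, 0, 0], 0]]'

```text
t: 24.9
tool_pos: [0.5645, -0.0047, 0.3699]
orientation: [-0.506, 0.507, -0.493, 0.494]
wrist_force: [-1.0, 0.6, -0.3]
finger_gap: 0.0855
```

```bash
cat >> cap.py <<'E'
a=capuv(S,(225,70,320,150));b=capuv(T,(150,120,260,225))
if a and b: print(tri(T,b[0][0],S,a[0][0]))
c=T["color"]; hsv=cv2.cvtColor(c,cv2.COLOR_BGR2HSV)
# white body of tube in side: warm bright pixels under cap
h=cv2.cvtColor(S["color"],cv2.COLOR_BGR2HSV)
for y in(101,105,109,113,117,120):
    r=S["color"][y,230:280].astype(int); w=[230+i for i in range(50) if r[i,2]-r[i,0]>-1 and r[i].sum()>350]; print(y,(w[0],w[-1]) if w else None)
E
python3 cap.py pics/e2.png
```

```text
side [(array([250.2,  93.9]), [245, 89, 11, 11, 106])]
top [(array([182.7, 180. ]), [175, 173, 16, 15, 167])]
pos [ 0.5646 -0.0016  0.3699] yaw 1.7 toolx [ 0.029 -1.    -0.   ] F [0.32 0.71 0.05] gap 0.0854 t 25.0
shift mm [ -17.8  369.8 -564.3]
(array([0.5495, 0.3244, 0.2114]), np.float64(0.002258652311077565))
101 (235, 256)
105 (235, 256)
109 (235, 256)
113 (238, 256)
117 (249, 255)
120 (249, 255)
```

Cap centre is (0.5495, 0.3244, 0.211), leaning about 17° towards azimuth 56°, which agrees with the beaker geometry. It stood untouched for about 3 s. I'll turn the jaw axis to 56° and come in over the leaning cap.

move_arm --plan '[[0, [-39.6, 0, -1.6], 0], [0, [-39.6, 0, -1.6], 0], [0, [-39.6, 0, -1.6], 0], [0, [-39.6, 0, -1.6], 0], [0, [-39.6, 0, -1.6], 0], [0, [-39.6, 0, -1.6], 0], [0, [-39.6, 0, -1.6], 0], [0, [-39.6, 0, -1.6], 0], [0, [0, 0, 0], -7.75], [0, [0, 0, 0], -7.75], [0, [0, 0, 0], -7.75], [0, [0, 0, 0], -7.75]]'

```text
t: 26.2
tool_pos: [0.5409, 0.3172, 0.3696]
orientation: [-0.622, 0.622, -0.336, 0.336]
wrist_force: [0.8, 1.0, 0.4]
finger_gap: 0.0856
```

move_arm --plan '[[0, [0, 0, 0], -7.75], [0, [0, 0, 0], -7.75], [0, [0, 0, 0], -7.75], [0, [0, 0, 0], 0], [0, [0, 0, 0], 0]]'

```text
t: 26.7
tool_pos: [0.5413, 0.3164, 0.3697]
orientation: [0.676, -0.676, 0.207, -0.207]
wrist_force: [0.0, 0.3, 0.5]
finger_gap: 0.0853
```

```bash
python3 -c "
from h import *
go([.543,.315,.192])
R=rot(state());b=np.array([.533,.3,0])
print('cap rel beaker in tool',(R.T@(np.array([.5495,.3244,0])-b)*1000).round(1))"
```

```text
pos [0.5413 0.3164 0.3697] yaw 55.9 toolx [ 0.828 -0.561 -0.   ] F [0.04 0.31 0.46] gap 0.0853 t 26.7
shift mm [  2.2 177.7  -0.2]
cap rel beaker in tool [-0.  -0.  29.5]
```

move_arm --plan '[[0, [2, 30, 0], 0], [0, [0, 40, 0], 0], [0, [0, 40, 0], 0], [0, [0, 35, 0], 0], [0, [0, 20, 0], 0], [0, [0, 10, 0], 0], [0, [0, 3, 0], 0], [0, [0, 0, 0], 0]]'

```text
t: 27.5
tool_pos: [0.5439, 0.3147, 0.1924]
orientation: [0.676, -0.676, 0.207, -0.207]
wrist_force: [-0.0, -0.1, -0.3]
finger_gap: 0.0856
```

move_arm --plan '[[0.2, [0, 0, 0], 0], [0.3, [0, 0, 0], 0], [0.35, [0, 0, 0], 0], [0.35, [0, 0, -4], 0], [0.35, [0, 0, -4], 0], [0.35, [0, 0, -4], 0], [0.35, [0, 0, -4], 0], [0.38, [0, 0, -4], 0], [0.42, [0, 0, -3], 0], [0.46, [0, 0, 0], 0], [0.5, [0, 0, 0], 0]]'

```text
t: 28.6
tool_pos: [0.5308, 0.2952, 0.1919]
orientation: [0.676, -0.676, 0.207, -0.207]
wrist_force: [-0.5, -0.5, 0.6]
finger_gap: 0.0429
```

move_arm --plan '[[0.55, [0, 0, 0], 0], [0.58, [0, 0, 0], 0], [0.62, [0, 0, 0], 0], [0.66, [0, 0, 0], 0], [0.75, [0, 0, 0], 0], [1, [0, 0, 0], 0], [1, [0, 0, 0], 0], [1, [0, 0, 0], 0]]' --squeeze 30

```text
t: 29.4
tool_pos: [0.5306, 0.2952, 0.1918]
orientation: [-0.676, 0.676, -0.207, 0.207]
wrist_force: [0.0, -0.2, -0.1]
finger_gap: 0.0002
```

```bash
python3 cap.py pics/e3.png
```

```text
side [(array([260.2,  99.3]), [255, 93, 12, 13, 120])]
top [(array([203.4, 176.8]), [197, 170, 13, 15, 145])]
pos [0.5307 0.2952 0.1918] yaw 56.0 toolx [ 0.829 -0.559 -0.   ] F [ 0.05 -0.38  0.08] gap 0.0004 t 29.5
shift mm [-275.2  191.8 -541.3]
(array([0.5552, 0.2802, 0.2129]), np.float64(0.0036253741230545616))
101 (235, 235)
105 (235, 236)
109 (235, 239)
113 (238, 238)
117 (263, 263)
120 None
```

The fingers closed on nothing: the tube rolled round the rim, and its cap is now at (0.555, 0.280), leaning along tool +x. It's still safely in the beaker. I'll re-grip with the pads square to the lean, take it tilted, and straighten it in the rack hole.

move_arm --plan '[[1, [-2, -15, 0], 0], [1, [0, -30, 0], 0], [0.5, [0, -30, 0], 0], [0, [0, 0, 0], 8], [0, [0, 0, 0], 0], [0, [0, 0, 0], 0], [0, [0, 0, 0], 0], [0, [0, 0, 0], 0]]'

```text
t: 30.3
tool_pos: [0.5287, 0.2962, 0.2662]
orientation: [-0.66, 0.661, -0.253, 0.252]
wrist_force: [0.1, -0.3, 0.0]
finger_gap: 0.0846
```

```bash
python3 cap.py pics/e4.png; python3 -c "
from h import *
go([.5552,.2802,.195])"
```

```text
side [(array([257.7,  98.3]), [253, 92, 11, 13, 118])]
top [(array([198.5, 178.1]), [192, 171, 14, 15, 154])]
pos [0.5288 0.2962 0.2663] yaw 48.1 toolx [ 0.744 -0.668 -0.   ] F [ 0.34 -0.32 -0.45] gap 0.0852 t 30.4
shift mm [-195.5  266.9 -573.5]
(array([0.5532, 0.2906, 0.2119]), np.float64(0.0026480806447788433))
101 (235, 235)
105 (235, 236)
109 (235, 239)
113 (238, 251)
117 None
120 None
pos [0.5288 0.2962 0.2663] yaw 48.1 toolx [ 0.744 -0.668 -0.   ] F [ 0.34 -0.32 -0.45] gap 0.0852 t 30.4
shift mm [30.4 71.3  5.7]
```

```bash
python3 cap.py pics/e5.png | grep -v "^1"; python3 - <<'E'
from h import *
S=snapshot("side")
def edges(c):
    g=cv2.GaussianBlur(c,(3,3),0).sum(2).astype(int)if 0 else cv2.GaussianBlur(c,(3,3),0).astype(int).sum(2)
    o=[]
    for y in(128,134,140,146):
        d=np.diff(g[y]);o.append((y,236+int(np.argmin(d[236:256])),250+int(np.argmax(d[250:275]))))
    return o
print(edges(cv2.imread("pics/side0.png")));print(edges(S["color"]))
E
```

```text
side [(array([257.7,  98.3]), [253, 92, 11, 13, 118])]
top [(array([198.5, 178.1]), [192, 171, 14, 15, 154])]
pos [0.5289 0.2963 0.2665] yaw 48.1 toolx [ 0.744 -0.668 -0.   ] F [ 0.31 -0.02  0.45] gap 0.0852 t 30.5
shift mm [-195.4  266.9 -573.7]
(array([0.5532, 0.2906, 0.2119]), np.float64(0.0026480806447788433))
[(128, 241, 262), (134, 242, 263), (140, 243, 264), (146, 241, 264)]
[(128, 241, 262), (134, 242, 263), (140, 243, 263), (146, 244, 264)]
```

```bash
python3 - <<'E'
from h import *
S=snapshot("side")["color"].astype(int)
for y in(106,109,112,115): print(y,S[y,240:276].sum(1).tolist(),(S[y,244:272,2]-S[y,244:272,0]).tolist())
S=snapshot("side");C=np.array([.5532,.2906,.2119]);B=np.array([.533,.300])
for az in range(-100,60,20):
    P=np.r_[B+.0117*np.array([np.cos(np.radians(az)),np.sin(np.radians(az))]),.151]; d=C-P;F=P+d*((.069-.151)/d[2])
    uv=proj(S,[C+(P-C)*.35,C+(P-C)*.7,P])
    print(az,"foot rel",((F[:2]-B)*1000).round(0),"lean",np.degrees(np.arctan(np.hypot(*d[:2])/d[2])).round(1),"az",np.degrees(np.arctan2(d[1],d[0])).round(0),uv.round(1).tolist())
E
```

```text
106 [435, 434, 437, 438, 438, 439, 440, 439, 439, 440, 440, 410, 343, 307, 303, 301, 288, 272, 268, 264, 271, 290, 346, 422, 444, 446, 444, 446, 442, 442, 440, 439, 439, 438, 439, 438] [-4, -4, -4, -4, -4, -3, -3, -3, 2, 4, 3, 2, -2, -8, -9, -9, -5, 1, 0, -2, -3, -4, -4, -3, -4, -4, -3, -4]
109 [436, 439, 440, 439, 440, 441, 441, 440, 442, 445, 440, 399, 324, 306, 312, 315, 314, 309, 306, 300, 294, 308, 374, 438, 445, 446, 447, 446, 446, 444, 443, 441, 439, 440, 436, 434] [-4, -3, -3, -4, -4, -4, -4, -1, 3, 5, 5, 5, 4, 5, 5, 5, 5, 3, -1, -4, -4, -4, -3, -4, -4, -3, -4, -3]
112 [431, 435, 438, 444, 444, 444, 447, 444, 444, 445, 437, 393, 324, 317, 331, 332, 329, 318, 303, 296, 296, 336, 410, 444, 447, 444, 440, 439, 439, 441, 444, 444, 443, 440, 437, 438] [-4, -4, -4, -4, -4, -4, -3, 0, 5, 6, 5, 6, 6, 5, 5, 5, 4, 1, -2, -3, -3, -3, -3, -4, -4, -3, -4, -3]
115 [435, 436, 434, 433, 436, 439, 439, 433, 421, 419, 402, 360, 327, 329, 332, 332, 327, 318, 303, 298, 295, 349, 428, 439, 439, 441, 443, 440, 439, 436, 433, 432, 433, 432, 436, 438] [-4, -4, -4, -4, -4, -4, -3, 1, 5, 5, 6, 6, 5, 5, 5, 5, 4, 0, -3, -4, -4, -3, -4, -4, -4, -4, -4, -3]
-100 foot rel [-32. -14.] lean 20.1 az 5.0 [[256.6, 107.0], [254.9, 115.6], [253.6, 122.9]]
-80 foot rel [-22. -14.] lean 16.7 az 7.0 [[257.1, 106.8], [255.9, 115.3], [255.0, 122.4]]
-60 foot rel [-13. -11.] lean 13.3 az 3.0 [[257.5, 106.6], [256.7, 114.8], [256.0, 121.8]]
-40 foot rel [-6. -5.] lean 10.6 az -9.0 [[257.7, 106.4], [257.1, 114.3], [256.6, 121.0]]
-20 foot rel [-1.  3.] lean 9.9 az -30.0 [[257.7, 106.1], [257.1, 113.8], [256.7, 120.2]]
0 foot rel [ 0. 13.] lean 11.8 az -48.0 [[257.5, 105.9], [256.8, 113.3], [256.2, 119.5]]
20 foot rel [-1. 22.] lean 14.9 az -56.0 [[257.2, 105.7], [256.1, 112.9], [255.2, 119.0]]
40 foot rel [-6. 30.] lean 18.4 az -56.0 [[256.7, 105.6], [255.2, 112.7], [253.9, 118.6]]
```

The lean is about 11° at azimuth −25° or so, and the beaker has not moved. I'm turning the tool to match, then descending on the cap.

move_arm --plan '[[0, [0, 0, 0], -8.5], [0, [0, 0, 0], -8.5], [0, [0, 0, 0], 0]]'

```text
t: 30.95
tool_pos: [0.529, 0.2963, 0.2668]
orientation: [-0.69, 0.691, -0.152, 0.152]
wrist_force: [0.4, -0.5, 0.5]
finger_gap: 0.0856
```

```bash
python3 -c "
from h import *
go([.5532,.2906,.195])"
```

```text
pos [0.529  0.2963 0.2668] yaw 65.1 toolx [ 0.907 -0.421 -0.   ] F [ 0.36 -0.49  0.46] gap 0.0856 t 30.95
shift mm [24.3 71.8  5. ]
```

move_arm --plan '[[0, [12, 0, 2.5], 0], [0, [12, 0, 2.5], 0], [0, [0, 20, 0], 0], [0, [0, 25, 0], 0], [0, [0, 17, 0], 0], [0, [0, 10, 0], 0], [0, [0, 0, 0], 0], [0.3, [0, 0, 0], 0], [0.45, [0, 0, 0], 0], [0.55, [0, 0, 0], 0], [0.6, [0, 0, 0], 0]]' --squeeze 20

```text
t: 32.05
tool_pos: [0.5533, 0.2909, 0.1956]
orientation: [0.691, -0.69, 0.152, -0.153]
wrist_force: [0.4, 0.4, -0.3]
finger_gap: 0.0341
```

move_arm --plan '[[0.64, [0, 0, 0], 0], [0.7, [0, 0, 0], 0], [0.8, [0, 0, 0], 0], [1, [0, 0, 0], 0], [1, [0, 0, 0], 0], [1, [0, 0, 0], 0]]'

```text
t: 32.65
tool_pos: [0.5532, 0.2908, 0.1952]
orientation: [0.691, -0.69, 0.153, -0.153]
wrist_force: [1.0, -0.4, 5.4]
finger_gap: 0.029
```

```bash
python3 cap.py pics/e6.png
```

```text
side []
top []
pos [0.5532 0.2908 0.1952] yaw 65.0 toolx [ 0.907 -0.422  0.   ] F [ 0.54 -0.75  5.2 ] gap 0.0291 t 32.75
shift mm [-378.8  194.7 -497.2]
101 (235, 235)
105 (235, 236)
109 (235, 239)
113 (238, 238)
117 None
120 None
```

move_arm --plan '[[1, [0, 0, 0], 0], [1, [0, 0, 0], 0], [1, [0, -1, 0], 0], [1, [0, 0, 0], 0]]' --squeeze 40

```text
t: 33.15
tool_pos: [0.5527, 0.2907, 0.1955]
orientation: [-0.69, 0.69, -0.153, 0.153]
wrist_force: [-0.6, -0.1, 2.0]
finger_gap: 0.0285
```

move_arm --plan '[[1, [1, -6, 0], 0], [1, [2, -10, 0], 0], [1, [2, -12, 0], 0], [1, [2, -12, 0], 0], [1, [3, -15, 0], 0], [1, [3, -15, 0], 0], [1, [3, -15, 0], 0], [1, [0, -15, 0], 0], [1, [0, -15, 0], 0], [1, [0, -5, 0], 0], [1, [0, 0, 0], 0]]'

```text
t: 34.25
tool_pos: [0.5677, 0.2842, 0.317]
orientation: [0.691, -0.69, 0.152, -0.153]
wrist_force: [0.7, -0.1, -1.2]
finger_gap: 0.0283
```

```bash
cat > tube.py <<'E'
from h import *
import sys
np.set_printoptions(precision=4,suppress=True)
ref=cv2.imread("pics/side0.png").astype(int)
S=snapshot("side");st=state();p=np.array(st["tool_pos"]);R=rot(st)
g=p+[0,0,.019]
go([0,0,0])
for a in(-5,0,5,10,15,20):
  r=np.radians(a); print(a,[proj(S,g+L*(-R[:,0]*np.sin(r)-np.array([0,0,np.cos(r)])))[0].round(1).tolist() for L in(.04,.08,.12,.14)])
gr=S["color"].astype(int).sum(2); bg=ref.sum(2)
c=proj(S,g-[0,0,.05])[0]; lo=proj(S,g-[0,0,.15])[0]
for y in range(int(c[1]),int(lo[1])+8,4):
    x0=int(c[0])-25;d=np.abs(gr[y,x0:x0+55]-bg[y,x0:x0+55])>40;w=np.flatnonzero(d);print(y,(x0+w[0],x0+w[-1],len(w)) if len(w) else None)
E
python3 tube.py
```

```text
pos [0.5673 0.284  0.316 ] yaw 65.0 toolx [ 0.907 -0.422  0.   ] F [-1.47  0.23 -1.59] gap 0.0287 t 34.3
shift mm [-394.5  315.8 -496.9]
-5 [[262.5, 64.6], [265.6, 80.7], [268.6, 96.0], [270.0, 103.3]]
0 [[261.0, 64.7], [262.7, 81.1], [264.4, 96.5], [265.2, 103.9]]
5 [[259.5, 64.8], [259.8, 81.2], [260.1, 96.7], [260.3, 104.1]]
10 [[258.0, 64.7], [256.9, 81.1], [255.9, 96.5], [255.4, 104.0]]
15 [[256.5, 64.5], [254.0, 80.7], [251.6, 96.0], [250.5, 103.4]]
20 [[255.0, 64.2], [251.1, 80.1], [247.3, 95.2], [245.5, 102.4]]
68 (np.int64(252), np.int64(262), 11)
72 (np.int64(251), np.int64(262), 12)
76 (np.int64(251), np.int64(262), 12)
80 (np.int64(251), np.int64(261), 11)
84 (np.int64(250), np.int64(261), 12)
88 (np.int64(250), np.int64(261), 12)
92 (np.int64(250), np.int64(260), 11)
96 (np.int64(249), np.int64(260), 12)
100 (np.int64(249), np.int64(259), 11)
104 (np.int64(250), np.int64(259), 10)
108 None
112 None
```

The tube is out of the beaker, tilted about 11° in the pad plane: its axis is at column 257 in row 72 and column 255 in row 96. Now I'll fit the rack grid to the six measured places and plan the seat.

```bash
python3 - <<'E'
from h import *
np.set_printoptions(precision=4,suppress=True)
# rack coords -> measured world
rc=np.array([[1,42],[-1,42],[1,0],[-1,0],[1,-42],[-1,-42]],float)*[21,1]/1000
m=np.array([[.5411,-.3231],[.5136,-.2917],[.5773,-.2994],[.5474,-.2648],[.6081,-.2735],[.5773,-.2374]])
best=None
for sgn in(1,-1):
    a=rc*[sgn,1]; H=(a-a.mean(0)).T@(m-m.mean(0)); U,_,V=np.linalg.svd(H);D=np.diag([1,np.sign(np.linalg.det(U@V))]);R=(U@D@V)
    f=(a-a.mean(0))@R+m.mean(0); e=np.abs(f-m).max()
    print(sgn,"max err",e,"centre",m.mean(0)-a.mean(0)@R); print(f) if e<.01 else 0
seat=np.array([.5773,-.2374])
st=state();R=rot(st);print("joints",st["joints"])
E
```

```text
1 max err 0.035826808290288614 centre [ 0.5608 -0.2817]
-1 max err 0.003239854386772545 centre [ 0.5608 -0.2817]
[[ 0.5415 -0.3245]
 [ 0.515  -0.2919]
 [ 0.5741 -0.2979]
 [ 0.5475 -0.2654]
 [ 0.6066 -0.2714]
 [ 0.5801 -0.2388]]
joints [ 0.4454  0.3569  1.5268  0.      1.2576 -0.6897]
```

move_arm --plan '[[1, [10, 0, -20], 0], [1, [18.5, 0, -33.4], 0], [1, [18.5, 0, -33.4], 0], [1, [18.5, 0, -33.4], 0], [1, [18.5, 0, -33.4], 0], [1, [18.5, 0, -33.4], 0], [1, [18.5, 0, -33.4], 0], [1, [18.5, 0, -33.4], 0], [1, [18.5, 0, -33.4], 0], [1, [18.5, 0, -33.4], 0], [1, [18.5, 0, -33.4], 0], [1, [18.5, 0, -33.4], 0]]'

```text
t: 35.5
tool_pos: [0.5968, -0.1587, 0.3147]
orientation: [0.69, -0.69, 0.154, -0.152]
wrist_force: [0.4, 0.4, -0.6]
finger_gap: 0.0286
```

move_arm --plan '[[1, [18.5, 0, -33.4], 0], [1, [15, 0, -27], 0], [1, [9, 0, -16], 0], [1, [0, 0, 0], 0], [1, [0, 0, 0], 0]]' --squeeze 25

```text
t: 36.0
tool_pos: [0.6034, -0.2439, 0.315]
orientation: [0.691, -0.69, 0.153, -0.152]
wrist_force: [0.4, -0.1, -2.0]
finger_gap: 0.0284
```

```bash
sed -i 's/go(\[0,0,0\])/go([.6049,-.2496,.219])/;s/>40/>30/' tube.py; python3 tube.py; python3 -c "
from h import *
S=snapshot('side');print('hole B top/side px',proj(S,[.5795,-.2378,.08]))"
```

```text
pos [ 0.6035 -0.2434  0.3153] yaw 65.1 toolx [ 0.907 -0.422 -0.001] F [-0.05  0.16 -1.27] gap 0.0284 t 36.05
shift mm [ 4.  96.3 -5.1]
-5 [[449.3, 168.0], [446.0, 187.9], [443.0, 206.2], [441.6, 214.8]]
0 [[447.1, 168.3], [441.8, 188.6], [437.0, 207.2], [434.7, 215.9]]
5 [[445.0, 168.5], [437.7, 188.9], [431.1, 207.7], [427.9, 216.6]]
10 [[442.9, 168.5], [433.7, 189.0], [425.3, 207.9], [421.3, 216.8]]
15 [[440.9, 168.4], [429.8, 188.8], [419.6, 207.6], [414.8, 216.5]]
20 [[438.9, 168.0], [426.0, 188.2], [414.1, 206.9], [408.4, 215.8]]
173 (np.int64(420), np.int64(474), 53)
177 (np.int64(420), np.int64(474), 53)
181 (np.int64(420), np.int64(474), 54)
185 (np.int64(420), np.int64(474), 54)
189 (np.int64(422), np.int64(474), 52)
193 (np.int64(420), np.int64(474), 54)
197 (np.int64(421), np.int64(474), 54)
201 (np.int64(420), np.int64(474), 55)
205 (np.int64(420), np.int64(474), 55)
209 (np.int64(420), np.int64(474), 55)
213 (np.int64(420), np.int64(474), 55)
217 (np.int64(420), np.int64(474), 55)
221 (np.int64(420), np.int64(473), 53)
225 (np.int64(420), np.int64(472), 53)
hole B top/side px [[412.08741175 263.70909167]]
```

```bash
cat > tb2.py <<'E'
from h import *
for n,(x0,y0,x1,y1) in(("side",(395,160,470,232)),("top",(400,120,520,215))):
    c=snapshot(n)["color"].astype(int); d=c[...,2]-c[...,0]
    print(n)
    for y in range(y0,y1,4):
        w=x0+np.flatnonzero(d[y,x0:x1]>0); print(y,(w[0],w[-1],len(w)) if len(w) else None,end="; ")
    print()
E
python3 tb2.py
```

```text
side
160 (np.int64(437), np.int64(448), 12); 164 (np.int64(436), np.int64(449), 14); 168 (np.int64(434), np.int64(452), 19); 172 (np.int64(432), np.int64(450), 19); 176 (np.int64(402), np.int64(448), 38); 180 (np.int64(400), np.int64(446), 42); 184 (np.int64(399), np.int64(444), 42); 188 (np.int64(398), np.int64(442), 43); 192 (np.int64(398), np.int64(441), 43); 196 (np.int64(397), np.int64(439), 43); 200 (np.int64(396), np.int64(437), 42); 204 (np.int64(397), np.int64(435), 39); 208 (np.int64(402), np.int64(433), 32); 212 (np.int64(414), np.int64(431), 18); 216 (np.int64(413), np.int64(429), 17); 220 (np.int64(415), np.int64(427), 13); 224 None; 228 None; 
top
120 (np.int64(424), np.int64(519), 96); 124 (np.int64(427), np.int64(519), 85); 128 (np.int64(430), np.int64(519), 90); 132 (np.int64(433), np.int64(519), 85); 136 (np.int64(437), np.int64(519), 76); 140 (np.int64(440), np.int64(519), 75); 144 (np.int64(443), np.int64(519), 73); 148 (np.int64(454), np.int64(519), 66); 152 (np.int64(451), np.int64(519), 69); 156 (np.int64(449), np.int64(519), 66); 160 (np.int64(445), np.int64(519), 60); 164 (np.int64(442), np.int64(519), 62); 168 (np.int64(441), np.int64(519), 63); 172 (np.int64(443), np.int64(519), 58); 176 (np.int64(469), np.int64(519), 51); 180 (np.int64(467), np.int64(519), 53); 184 (np.int64(465), np.int64(519), 55); 188 (np.int64(414), np.int64(519), 57); 192 (np.int64(462), np.int64(519), 58); 196 (np.int64(460), np.int64(519), 60); 200 (np.int64(459), np.int64(519), 61); 204 (np.int64(454), np.int64(519), 66); 208 (np.int64(450), np.int64(519), 70); 212 (np.int64(454), np.int64(519), 66);
```

```bash
python3 - <<'E'
from h import *
T=snapshot("top");st=state();p=np.array(st["tool_pos"]);R=rot(st)
g=p+[0,0,.019]
for a in(8,10,12):
    r=np.radians(a);c=g+.133*(-R[:,0]*np.sin(r)-np.array([0,0,np.cos(r)]));print(a,"sphere centre",c.round(4),proj(T,c))
c=T["color"].astype(int)
for y in(156,160,164,168,172): print(y,(c[y,432:462].sum(1)).tolist())
E
```

```text
8 sphere centre [ 0.5871 -0.2355  0.2032] [[448.1113967  163.71906905]]
10 sphere centre [ 0.5829 -0.2336  0.204 ] [[447.42330164 165.52029636]]
12 sphere centre [ 0.5788 -0.2317  0.2048] [[446.75745158 167.2966513 ]]
156 [487, 485, 490, 489, 488, 484, 481, 485, 482, 479, 472, 471, 490, 500, 489, 446, 365, 300, 277, 279, 279, 282, 284, 283, 285, 290, 293, 291, 290, 292]
160 [476, 476, 477, 475, 474, 474, 467, 466, 480, 511, 523, 514, 468, 394, 311, 280, 280, 283, 286, 287, 288, 288, 288, 286, 290, 294, 293, 302, 333, 390]
164 [476, 473, 479, 490, 512, 529, 540, 545, 553, 528, 424, 319, 281, 283, 279, 283, 286, 289, 286, 290, 293, 290, 291, 291, 302, 333, 390, 440, 457, 460]
168 [522, 529, 510, 523, 551, 568, 569, 563, 539, 443, 323, 286, 282, 286, 291, 286, 289, 291, 293, 290, 288, 311, 382, 487, 539, 545, 524, 497, 483, 473]
172 [571, 571, 571, 568, 568, 566, 551, 487, 405, 380, 417, 430, 391, 348, 324, 314, 317, 325, 344, 383, 425, 440, 448, 480, 515, 542, 557, 566, 561, 548]
```

Both views agree on a 10° tilt, with the foot sphere at (0.583, −0.234). I'm correcting by about 5 mm and lowering towards the hole.

move_arm --plan '[[1, [-1.4, 0, -5.3], 0], [1, [0, 20, 0], 0], [1, [0, 25, 0], 0], [1, [0, 25, 0], 0], [1, [0, 20, 0], 0], [1, [0, 10, 0], 0], [1, [0, 2, 0], 0], [1, [0, 0, 0], 0]]'

```text
t: 37.05
tool_pos: [0.6005, -0.2488, 0.2143]
orientation: [-0.69, 0.69, -0.153, 0.153]
wrist_force: [0.6, -0.2, -1.6]
finger_gap: 0.0283
```

move_arm --plan '[[1, [0, 3, 0], 0], [1, [0, 3, 0], 0], [1, [0, 3, 0], 0], [1, [0, 2, 0], 0], [1, [0, 0, 0], 0]]'

```text
t: 37.55
tool_pos: [0.6, -0.2486, 0.2025]
orientation: [0.69, -0.69, 0.153, -0.153]
wrist_force: [-0.4, -0.9, 0.3]
finger_gap: 0.0286
```

move_arm --plan '[[1, [0, 2, 0], 0], [1, [0, 2, 0], 0], [1, [0, 2, 0], 0], [1, [0, 0, 0], 0]]'

```text
t: 37.95
tool_pos: [0.6, -0.2487, 0.1964]
orientation: [0.69, -0.69, 0.153, -0.153]
wrist_force: [0.7, -0.4, -0.6]
finger_gap: 0.0282
```

move_arm --plan '[[1, [0, 2, 0], 0], [1, [0, 1, 0], 0], [1, [0, 1, 0], 0], [1, [0, 0, 0], 0]]'

```text
t: 38.35
tool_pos: [0.6002, -0.2486, 0.1927]
orientation: [0.69, -0.69, 0.153, -0.153]
wrist_force: [-0.3, 0.7, -0.8]
finger_gap: 0.0288
```

move_arm --plan '[[1, [0, 2, 0], 0], [1, [0, 2, 0], 0], [1, [0, 2, 0], 0], [1, [0, 2, 0], 0], [1, [0, 0, 0], 0]]'

```text
t: 38.85
tool_pos: [0.5999, -0.2484, 0.1843]
orientation: [0.691, -0.69, 0.153, -0.152]
wrist_force: [-1.2, 2.0, -0.8]
finger_gap: 0.0287
```

move_arm --plan '[[1, [-1.5, 1, 0], 0], [1, [-1.5, 1, 0], 0], [1, [-1.5, 1, 0], 0], [1, [-1.5, 1, 0], 0], [1, [0, 0, 0], 0]]'

```text
t: 39.35
tool_pos: [0.5949, -0.2462, 0.1809]
orientation: [-0.69, 0.69, -0.153, 0.153]
wrist_force: [1.8, 0.4, -1.3]
finger_gap: 0.0284
```

move_arm --plan '[[1, [-2.5, 0, 0], 0], [1, [-2.5, 0, 0], 0], [1, [-2.5, 0, 0], 0], [1, [0, 0, 0], 0]]'

```text
t: 39.75
tool_pos: [0.5879, -0.243, 0.181]
orientation: [-0.69, 0.69, -0.153, 0.153]
wrist_force: [2.8, 0.8, -0.9]
finger_gap: 0.0284
```

move_arm --plan '[[1, [-2.5, 0, 0], 0], [1, [-2.5, 0, 0], 0], [1, [-2.5, 0, 0], 0], [1, [0, 0, 0], 0]]'

```text
t: 40.15
tool_pos: [0.5809, -0.2399, 0.1809]
orientation: [-0.69, 0.69, -0.153, 0.153]
wrist_force: [3.3, -1.0, 1.0]
finger_gap: 0.029
```

```bash
python3 tb2.py | head -2; sed 's/np.flatnonzero.*//' /dev/null; python3 - <<'E'
from h import *
S=snapshot("side");st=state();p=np.array(st["tool_pos"]);R=rot(st);g=p+[0,0,.019]
go([.5795,-.2378,.14])
for a in(-5,0,5,10):
  r=np.radians(a);print(a,[proj(S,g+L*(-R[:,0]*np.sin(r)-np.array([0,0,np.cos(r)])))[0].round(1).tolist() for L in(.04,.06,.08,.1,.12)])
c=S["color"].astype(int)
for y in range(222,262,5): print(y,c[y,400:445].sum(1).tolist())
E
```

```text
side
160 None; 164 None; 168 None; 172 None; 176 (np.int64(402), np.int64(411), 10); 180 (np.int64(400), np.int64(416), 13); 184 (np.int64(399), np.int64(411), 13); 188 (np.int64(398), np.int64(411), 14); 192 (np.int64(398), np.int64(414), 17); 196 (np.int64(397), np.int64(414), 18); 200 (np.int64(396), np.int64(414), 19); 204 (np.int64(397), np.int64(415), 19); 208 (np.int64(403), np.int64(414), 12); 212 None; 216 None; 220 None; 224 None; 228 (np.int64(413), np.int64(416), 4); 
pos [ 0.5811 -0.24    0.1808] yaw 65.0 toolx [ 0.907 -0.422  0.   ] F [3.13 0.2  1.27] gap 0.0284 t 40.3
shift mm [-2.4 40.8  1.3]
-5 [[422.5, 234.0], [421.6, 241.7], [420.6, 249.1], [419.8, 256.3], [418.9, 263.2]]
0 [[420.6, 234.3], [418.7, 242.2], [416.9, 249.8], [415.2, 257.1], [413.6, 264.1]]
5 [[418.7, 234.5], [415.9, 242.5], [413.3, 250.2], [410.7, 257.6], [408.2, 264.7]]
10 [[416.8, 234.6], [413.2, 242.6], [409.7, 250.4], [406.3, 257.8], [403.0, 265.0]]
222 [494, 494, 494, 493, 491, 493, 494, 494, 496, 496, 494, 495, 492, 475, 375, 183, 137, 138, 139, 141, 140, 137, 145, 200, 243, 265, 247, 130, 68, 6
[... 954 characters left out ...]
 484, 479]
247 [482, 485, 484, 481, 480, 480, 461, 361, 314, 317, 325, 327, 334, 335, 340, 341, 342, 344, 342, 341, 340, 338, 355, 438, 470, 476, 481, 484, 482, 482, 483, 484, 483, 478, 475, 474, 477, 479, 476, 475, 479, 482, 488, 488, 482]
252 [331, 331, 331, 334, 337, 328, 310, 315, 321, 327, 330, 334, 339, 341, 341, 344, 343, 342, 340, 339, 353, 437, 474, 474, 475, 477, 482, 489, 491, 484, 478, 476, 481, 484, 484, 481, 483, 487, 485, 479, 479, 478, 481, 481, 478]
257 [313, 313, 310, 308, 304, 312, 318, 325, 331, 333, 337, 342, 342, 342, 343, 342, 341, 339, 347, 418, 524, 539, 546, 545, 541, 521, 523, 541, 541, 542, 544, 541, 540, 535, 532, 534, 520, 496, 444, 467, 472, 483, 487, 488, 487]
```

The tilt is down to about 4°. I'm moving on in small steps, lowering as well.

move_arm --plan '[[1, [-2, 0, 0], 0], [1, [-2, 0, 0], 0], [1, [0, 3, 0], 0], [1, [0, 3, 0], 0], [1, [0, 3, 0], 0], [1, [0, 0, 0], 0]]'

```text
t: 40.9
tool_pos: [0.5771, -0.238, 0.171]
orientation: [0.69, -0.69, 0.153, -0.152]
wrist_force: [2.7, -1.0, -3.1]
finger_gap: 0.0286
```

move_arm --plan '[[1, [-1, 3, 0], 0], [1, [-1, 3, 0], 0], [1, [0, 3, 0], 0], [1, [0, 3, 0], 0], [1, [0, 0, 0], 0]]'

```text
t: 41.4
tool_pos: [0.5755, -0.2372, 0.1593]
orientation: [0.69, -0.69, 0.153, -0.153]
wrist_force: [2.4, -0.5, -0.0]
finger_gap: 0.0286
```

```bash
cat > tilt.py <<'E'
from h import *
S=snapshot("side");st=state();p=np.array(st["tool_pos"]);R=rot(st);g=p+[0,0,.019]
go([.5795,-.2378,.137])
c=S["color"].astype(int).sum(2); b=S["color"].astype(int)
w=(b[...,2]-b[...,0]>=0)&(c>280)
y0=int(proj(S,g-[0,0,.03])[0][1]);y1=int(proj(S,[p[0],p[1],.085])[0][1])
ys=[];xs=[]
for y in range(y0,y1,2):
    x=int(proj(S,g-[0,0,.05])[0][0]); d=np.diff(c[y,x-25:x+25]); l=np.argmin(d[:25]);r=25-4+np.argmax(d[21:]); 
    l=x-25+l+.5; r=x-25+r+.5
    if 13<r-l<20: ys.append(y);xs.append((l+r)/2)
print(np.c_[ys,xs].tolist()); 
if len(ys)>2: print("slope",np.polyfit(ys,xs,1))
for a in(-5,0,5):
  r=np.radians(a);q=np.array([proj(S,g+L*(-R[:,0]*np.sin(r)-np.array([0,0,np.cos(r)])))[0] for L in(.03,.05,.07)]);print(a,np.polyfit(q[:,1],q[:,0],1),q.round(1).tolist())
E
python3 tilt.py
```

```text
pos [ 0.5754 -0.2372  0.1593] yaw 65.0 toolx [ 0.907 -0.422 -0.001] F [ 3.54  0.62 -0.79] gap 0.0287 t 41.45
shift mm [ 4.  22.3  1.2]
[[245.0, 414.5], [247.0, 413.5], [249.0, 413.0], [251.0, 412.5]]
slope [-3.25000e-01  4.93975e+02]
-5 [-1.11336374e-01  4.44045876e+02] [[417.4, 239.1], [416.6, 246.6], [415.8, 253.9]]
0 [-2.27439387e-01  4.70426852e+02] [[416.0, 239.3], [414.2, 247.0], [412.6, 254.4]]
5 [-3.39955522e-01  4.95992701e+02] [[414.6, 239.5], [411.9, 247.3], [409.4, 254.8]]
```

It's nearly vertical now, about 1°. I'm lowering on to the seat.

move_arm --plan '[[1, [0, 4, 0], 0], [1, [0, 4, 0], 0], [1, [0, 4, 0], 0], [1, [0, 3, 0], 0], [1, [0, 2, 0], 0], [1, [0, 0, 0], 0]]'

```text
t: 42.05
tool_pos: [0.5754, -0.2371, 0.1423]
orientation: [0.69, -0.69, 0.153, -0.153]
wrist_force: [3.2, 1.2, -2.5]
finger_gap: 0.0283
```

move_arm --plan '[[1, [0, 2, 0], 0], [1, [0, 1.5, 0], 0], [1, [0, 1, 0], 0], [1, [0, 0, 0], 0]]'

```text
t: 42.45
tool_pos: [0.5766, -0.2378, 0.1397]
orientation: [-0.69, 0.691, -0.152, 0.154]
wrist_force: [2.6, 1.4, 9.6]
finger_gap: 0.0283
```

move_arm --plan '[[1, [1.5, 0, 0], 0], [1, [1.5, 0, 0], 0], [1, [0, 0, 0], 0]]'

```text
t: 42.75
tool_pos: [0.5789, -0.2388, 0.1395]
orientation: [-0.69, 0.69, -0.153, 0.153]
wrist_force: [1.9, 1.6, 9.2]
finger_gap: 0.0286
```

move_arm --plan '[[1, [0, 1, 0], 0], [1, [0, 0, 0], 0]]'

```text
t: 42.95
tool_pos: [0.5795, -0.2391, 0.1392]
orientation: [-0.69, 0.691, -0.152, 0.154]
wrist_force: [1.6, 1.1, 12.8]
finger_gap: 0.0289
```

```bash
python3 tilt.py; python3 - <<'E'
from h import *
S=snapshot("side")
hsv=cv2.cvtColor(S["color"],cv2.COLOR_BGR2HSV);m=cv2.inRange(hsv,(100,120,60),(130,255,255));m[:200]=0;m[310:]=0;m[:,:380]=0;m[:,470:]=0
n,l,st,c=cv2.connectedComponentsWithStats(m);print([(c[i].round(1).tolist(),st[i].tolist()) for i in range(1,n) if st[i][4]>15])
E
```

```text
pos [ 0.5794 -0.2391  0.1393] yaw 65.0 toolx [ 0.906 -0.422  0.003] F [ 1.95  1.3  13.11] gap 0.0288 t 43.0
shift mm [-0.5  2.3  1.2]
[]
-5 [-1.14764737e-01  4.46324701e+02] [[418.0, 246.5], [417.2, 253.8], [416.4, 260.8]]
0 [-2.33001795e-01  4.74121559e+02] [[416.6, 246.8], [414.9, 254.2], [413.2, 261.3]]
5 [-3.47380112e-01  5.01011126e+02] [[415.2, 246.9], [412.6, 254.4], [410.1, 261.7]]
[([414.6, 235.3], [411, 226, 9, 20, 115]), ([413.5, 274.1], [404, 263, 20, 24, 375]), ([440.9, 279.0], [431, 267, 21, 25, 393])]
```

The contact point is within about 1 mm of the estimated seat, and the racked caps have not moved. I'll relieve the pressure, open a little, and check the cap height and tilt against the seated tubes.

move_arm --plan '[[1, [0, -1.5, 0], 0], [0.64, [0, 0, 0], 0], [0.58, [0, 0, 0], 0], [0.5, [0, 0, 0], 0], [0.45, [0, 0, 0], 0], [0.45, [0, 0, 0], 0]]'

```text
t: 43.65
tool_pos: [0.5782, -0.2386, 0.1385]
orientation: [-0.69, 0.69, -0.153, 0.153]
wrist_force: [-0.3, -1.1, 0.2]
finger_gap: 0.047
```

move_arm --plan '[[0.45, [0, -10, 0], 0], [0.45, [0, -25, 0], 0], [0.45, [0, -35, 0], 0], [0.45, [0, -35, 0], 0], [0.45, [0, -30, 0], 0], [0.45, [-40, 0, 0], 0], [0.45, [-40, 0, 0], 0], [0.45, [-40, 0, 0], 0], [0.45, [-40, 0, 0], 0], [0.45, [0, 0, 0], 0]]'

```text
t: 44.65
tool_pos: [0.4289, -0.169, 0.2739]
orientation: [0.691, -0.69, 0.154, -0.152]
wrist_force: [-0.1, 0.4, -0.4]
finger_gap: 0.0468
```

```bash
cat > fin.py <<'E'
from h import *
np.set_printoptions(precision=4,suppress=True)
def bl(s,box):
    m=cv2.inRange(cv2.cvtColor(s["color"],cv2.COLOR_BGR2HSV),(100,120,60),(130,255,255));k=np.zeros_like(m);x0,y0,x1,y1=box;k[y0:y1,x0:x1]=m[y0:y1,x0:x1]
    n,l,st,c=cv2.connectedComponentsWithStats(k);return [(c[i].round(1),st[i].tolist()) for i in range(1,n) if st[i][4]>15]
S=snapshot("side");T=snapshot("top")
a=bl(S,(380,200,470,310));b=bl(T,(400,130,520,230));print(a);print(b)
for x in a:
    for y in b:
        P,e=tri(T,y[0],S,x[0])
        if e<.006: print(x[0],y[0],P,e)
g=S["color"].astype(int).sum(2)
for y in range(242,258,3): print(y,g[y,395:432].tolist())
go([0,0,0])
E
python3 fin.py
```

```text
[(array([421.7, 233.4]), [413, 224, 19, 20, 291]), (array([413.5, 274.1]), [404, 263, 20, 24, 370]), (array([440.9, 279. ]), [431, 267, 21, 25, 393])]
[(array([440.9, 167.3]), [437, 162, 10, 13, 81])]
[421.7 233.4] [440.9 167.3] [ 0.5933 -0.234   0.1501] 0.0010902519542980527
242 [476, 477, 475, 472, 472, 473, 475, 481, 475, 469, 469, 470, 468, 467, 468, 437, 320, 303, 311, 299, 238, 191, 173, 157, 151, 153, 153, 152, 151, 149, 150, 161, 248, 434, 459, 467, 465]
245 [471, 471, 471, 473, 476, 474, 469, 471, 473, 472, 474, 475, 471, 465, 439, 320, 306, 313, 318, 324, 330, 335, 341, 336, 336, 345, 336, 378, 364, 329, 354, 453, 472, 474, 472, 467, 462]
248 [472, 476, 470, 467, 470, 467, 471, 473, 476, 469, 469, 469, 471, 443, 323, 305, 312, 321, 327, 337, 333, 338, 352, 344, 359, 362, 361, 342, 356, 388, 453, 464, 468, 472, 472, 472, 473]
251 [457, 444, 512, 537, 540, 531, 509, 491, 477, 462, 464, 475, 444, 321, 306, 314, 321, 328, 342, 348, 352, 359, 362, 365, 365, 367, 362, 362, 388, 452, 472, 477, 478, 472, 467, 464, 470]
254 [466, 486, 527, 532, 533, 536, 528, 512, 491, 370, 352, 347, 311, 306, 315, 324, 334, 344, 349, 356, 358, 362, 363, 365, 365, 362, 362, 395, 450, 472, 469, 466, 466, 469, 478, 482, 478]
257 [430, 526, 535, 531, 534, 498, 337, 304, 304, 304, 300, 299, 306, 315, 326, 335, 343, 350, 356, 361, 362, 365, 366, 364, 362, 376, 470, 528, 531, 527, 510, 512, 529, 530, 532, 532, 530]
pos [ 0.4335 -0.1711  0.275 ] yaw 65.0 toolx [ 0.907 -0.422  0.002] F [ 0.65 -0.01  0.29] gap 0.0468 t 44.75
shift mm [-465.8  273.9  -27.8]
```

move_arm --plan '[[0.45, [0, 0, 40], 0], [0.45, [0, 0, 40], 0], [0.45, [0, 0, 40], 0], [0.45, [0, 0, 40], 0], [0.45, [0, 0, 40], 0], [0.45, [0, 0, 0], 0]]'

```text
t: 45.35
tool_pos: [0.5213, 0.0137, 0.2743]
orientation: [0.691, -0.69, 0.151, -0.152]
wrist_force: [1.0, -0.0, -0.0]
finger_gap: 0.0469
```

```bash
python3 fin.py | grep -v "^2"; python3 - <<'E'
from h import *
S=snapshot("side");T=snapshot("top")
for z0,n in((.155,"seated cap mid"),):
    for P in([.5801,-.2388,z0],[.5773,-.2374,z0],[.5415,-.3245,z0],[.515,-.2919,z0]): print(n,P,proj(S,P).round(1),proj(T,P).round(1))
E
```

```text
[(array([421.7, 233.4]), [413, 224, 19, 20, 291]), (array([413.5, 274.1]), [404, 263, 20, 24, 371]), (array([440.9, 279.1]), [431, 267, 21, 25, 394])]
[(array([443.2, 168.5]), [437, 162, 14, 14, 153]), (array([482.4, 189.5]), [475, 183, 16, 14, 160]), (array([469.3, 201.7]), [462, 195, 15, 14, 166])]
[421.7 233.4] [443.2 168.5] [ 0.5888 -0.2373  0.1557] 0.001562418992145737
[413.5 274.1] [469.3 201.7] [ 0.5136 -0.2917  0.1544] 0.0019150817955119566
[440.9 279.1] [482.4 189.5] [ 0.5411 -0.3231  0.1546] 0.0017011686351096828
pos [0.5191 0.0108 0.2738] yaw 65.2 toolx [ 0.907 -0.42   0.   ] F [ 0.12 -0.46 -0.17] gap 0.047 t 45.45
shift mm [-466.6  273.7 -227.9]
seated cap mid [0.5801, -0.2388, 0.155] [[419.2 236.1]] [[443.8 172.7]]
seated cap mid [0.5773, -0.2374, 0.155] [[417.5 236.3]] [[443.2 173.9]]
seated cap mid [0.5415, -0.3245, 0.155] [[442.3 279.3]] [[482.8 189.6]]
seated cap mid [0.515, -0.2919, 0.155] [[414.9 273.4]] [[469.2 201.4]]
```

Cap centre is 1 mm higher than on the seated tubes and about 9 mm off to +x, which means a tilt of about 4–5° with the foot probably on the edge of its lower hole. That's within tolerance, but I'd rather seat it: re-grip along the lean (jaw axis near x) over the seat, straighten, and press down gently.

move_arm --plan '[[0.2, [0, 0, -40], 0], [0.2, [0, 0, -40], 0], [0.2, [0, 0, -40], 0], [0.2, [0, 0, 0], 8.1], [0.2, [0, 0, 0], 8.1], [0.2, [0, 0, 0], 8.1], [0.2, [0, 0, 0], 8.1], [0.2, [0, 0, 0], 8.1], [0.2, [0, 0, 0], 8.1], [0.2, [0, 0, 0], 8.1], [0.2, [0, 0, 0], 0]]'

```text
t: 46.65
tool_pos: [0.4668, -0.0997, 0.274]
orientation: [-0.534, 0.534, -0.463, 0.463]
wrist_force: [-0.3, 0.9, 0.9]
finger_gap: 0.0681
```

```bash
python3 -c "
from h import *
go([.5797,-.2385,.137])"
```

```text
pos [ 0.4668 -0.0997  0.274 ] yaw 8.1 toolx [ 0.142 -0.99   0.   ] F [-0.32  0.9   0.89] gap 0.0681 t 46.65
shift mm [153.4 137.1  92. ]
```

move_arm --plan '[[0.2, [30.7, 0, 18.4], 0], [0.2, [30.7, 0, 18.4], 0], [0.2, [30.7, 0, 18.4], 0], [0.2, [30.7, 0, 18.4], 0], [0.2, [30.7, 0, 18.4], 0], [0.2, [0, 0, 0], 0], [0.2, [0, 30, 0], 0], [0.2, [0, 40, 0], 0], [0.2, [0, 35, 0], 0], [0.2, [0, 20, 0], 0], [0.2, [0, 9, 0], 0], [0.2, [0, 0, 0], 0]]'

```text
t: 47.85
tool_pos: [0.5794, -0.2369, 0.1389]
orientation: [-0.535, 0.536, -0.463, 0.461]
wrist_force: [-0.1, 0.1, -0.0]
finger_gap: 0.068
```

move_arm --plan '[[0.4, [0, 0, 0], 0], [0.5, [0, 0, 0], 0], [0.58, [0, 0, 0], 0], [0.62, [0, 0, 0], 0], [0.66, [0, 0, 0], 0], [0.8, [0, 0, 0], 0], [1, [0, 0, 0], 0], [1, [0, 0, 0], 0], [1, [0, 0, 0], 0]]' --squeeze 25

```text
t: 48.75
tool_pos: [0.5806, -0.237, 0.1401]
orientation: [0.535, -0.535, 0.462, -0.462]
wrist_force: [-1.2, 1.3, 5.6]
finger_gap: 0.0286
```

Gripped upright. Now I press gently with a small wiggle.

move_arm --plan '[[1, [0, 1, 0], 0], [1, [0, 0, 1.5], 0], [1, [0, 0, -1.5], 0], [1, [0, 0, -1.5], 0], [1, [0, 0, 1.5], 0], [1, [0, 0, 0], 0]]'

```text
t: 49.35
tool_pos: [0.5807, -0.2371, 0.1397]
orientation: [0.535, -0.535, 0.462, -0.462]
wrist_force: [-2.3, 1.8, 9.1]
finger_gap: 0.0288
```

move_arm --plan '[[1, [1.5, 0, 0], 0], [1, [0, 0, 0], 0], [1, [-3, 0, 0], 0], [1, [0, 0, 0], 0]]'

```text
t: 49.75
tool_pos: [0.5808, -0.236, 0.1397]
orientation: [-0.535, 0.535, -0.462, 0.463]
wrist_force: [-1.1, -0.2, 8.4]
finger_gap: 0.0286
```

move_arm --plan '[[1, [1.5, -0.8, 0], 0], [0.66, [0, 0, 0], 0], [0.6, [0, 0, 0], 0], [0.5, [0, 0, 0], 0], [0.35, [0, 0, 0], 0], [0.2, [0, 0, 0], 0], [0.2, [0, -20, 0], 0], [0.2, [0, -40, 0], 0], [0.2, [0, -45, 0], 0], [0.2, [0, -30, 0], 0], [0.2, [0, 0, 0], 0]]'

```text
t: 50.85
tool_pos: [0.583, -0.2382, 0.28]
orientation: [0.536, -0.534, 0.459, -0.465]
wrist_force: [0.7, -0.8, -0.1]
finger_gap: 0.0682
```

move_arm --plan '[[0.2, [-45, 0, -10], 0], [0.2, [-45, 0, -10], 0], [0.2, [-45, 0, -10], 0], [0.2, [-45, 0, -10], 0], [0.2, [-45, 0, -10], 0], [0.2, [0, 0, 0], 0], [0.2, [0, 0, 0], 0]]'

```text
t: 51.55
tool_pos: [0.4979, -0.0209, 0.2741]
orientation: [-0.535, 0.536, -0.462, 0.462]
wrist_force: [-0.4, -0.5, 1.0]
finger_gap: 0.0684
```

```bash
python3 fin.py; python3 - <<'E'
import cv2
from h import *
# beaker edges vs start, and marker/jar change
S=snapshot("side");g=lambda c:cv2.GaussianBlur(c,(3,3),0).astype(int).sum(2)
for c in(cv2.imread("pics/side0.png"),S["color"]):
    G=g(c);print([(y,236+int(np.argmin(np.diff(G[y])[236:256])),250+int(np.argmax(np.diff(G[y])[250:275]))) for y in(128,134,140)])
    d=(c[180:220,340:395].max(2)<60);print("marker px",d.sum(),np.argwhere(d).mean(0)); h=cv2.cvtColor(c,cv2.COLOR_BGR2HSV)[165:215,390:430]; j=(h[...,1]>100);print("jar",j.sum(),np.argwhere(j).mean(0))
E
```

```text
[(array([420.8, 236.5]), [412, 226, 19, 22, 304]), (array([413.5, 274.1]), [404, 263, 20, 24, 371]), (array([440.9, 279. ]), [431, 267, 21, 25, 393])]
[(array([445.4, 171.5]), [439, 165, 14, 14, 151]), (array([482.4, 189.6]), [475, 183, 16, 14, 162]), (array([469.4, 201.7]), [462, 195, 15, 14, 165])]
[420.8 236.5] [445.4 171.5] [ 0.5818 -0.2418  0.1559] 0.0016006822161216405
[413.5 274.1] [469.4 201.7] [ 0.5135 -0.2918  0.1546] 0.002026979780870613
[440.9 279. ] [482.4 189.6] [ 0.5409 -0.3231  0.1549] 0.0014717472403528759
242 [464, 466, 466, 463, 464, 463, 466, 469, 464, 460, 460, 460, 458, 459, 458, 431, 292, 170, 133, 130, 130, 133, 139, 137, 141, 139, 140, 137, 140, 142, 140, 143, 163, 272, 428, 454, 456]
245 [463, 461, 459, 463, 466, 465, 461, 463, 462, 463, 466, 468, 463, 457, 435, 343, 299, 303, 291, 228, 166, 144, 139, 139, 139, 140, 141, 139, 144, 145, 145, 187, 293, 450, 463, 460, 452]
248 [463, 466, 461, 457, 460, 460, 460, 464, 464, 459, 459, 460, 461, 437, 347, 300, 303, 309, 315, 320, 322, 324, 327, 327, 351, 329, 354, 314, 314, 336, 418, 452, 459, 463, 464, 463, 463]
2
[... 260 characters left out ...]
03, 304, 309, 315, 318, 321, 324, 327, 331, 327, 328, 331, 337, 340, 356, 434, 463, 458, 457, 456, 460, 466, 473, 469]
257 [422, 515, 523, 522, 526, 524, 508, 450, 384, 348, 336, 304, 297, 306, 312, 316, 318, 322, 325, 327, 329, 333, 332, 335, 341, 346, 402, 505, 520, 517, 500, 501, 517, 519, 521, 521, 519]
pos [ 0.4986 -0.0222  0.2743] yaw 8.3 toolx [ 0.145 -0.989  0.   ] F [-0.09 -0.15  0.34] gap 0.0683 t 51.65
shift mm [ -94.2  274.3 -490.1]
[(128, 241, 262), (134, 242, 263), (140, 243, 264)]
marker px 246 [19.28861789 24.39430894]
jar 192 [30.75520833 18.578125  ]
[(128, 241, 262), (134, 242, 263), (140, 243, 263)]
marker px 243 [19.36625514 24.49794239]
jar 188 [30.7287234  18.54787234]
```

The cap is now 4 mm from its ideal spot, a tilt of about 1.6°, with its height within 1 mm of the seated tubes. The neighbours, marker, jar and beaker are unchanged. I'm handing in the job.

```bash
python3 -c "
from station import job_done,state
print(job_done(),state()['t'])"
```

```text
the job is handed in; nothing more can be done
the job is handed in; nothing more can be done
```

The tube was weighed in the beaker and now stands in a free place of the metal rack, at the end away from the racked tubes. I handed the job in just after 51.6 s; no verdict came back.

**Getting it upright:** The tool can't tilt, so I gripped the cap and pressed the foot against the side of the balance. Swinging the hand over the foot turned the tube upright.

**Weighing:** I lowered it into the beaker and let it lean on the rim. It stood untouched there for about 3 s before I went back for it, and its cap did not move between two side pictures. I never checked the balance's display.

**What went wrong:**
- **Missed grip:** The first attempt to take the tube out closed on nothing. The tube rolled round the beaker rim but stayed in the beaker, and the second grip held it.
- **First placing in the rack:** It was left leaning about 4–5°, so I gripped it again, straightened it and pressed it down.

**Last checks:**
- **Tube:** The cap is about 4 mm from directly above the seat, a lean of about 1.6°. That is roughly the play of the rack hole.
- **Seating:** The cap measures about 1 mm higher than the racked ones, within measuring error. The foot itself could not be seen.
- **Everything else:** The racked tubes, marker, jar and beaker were where they started, to within about a pixel, and the gripper was clear of everything.

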